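# Set up the strap-roller spindle stand

## Robot

A 6-joint arm with a two-finger parallel gripper is mounted at the origin on a cart in front of the work surface, level with it; the furniture and walls round the work are solid. World frame = base frame: x ahead of the robot, y to its left, z up, the work surface at z = 0. Lengths are in m, angles in degrees, forces in N, time in s.
With the tool pointing down it reaches from about 0.375 to 0.9 m from the base axis. Payload 3.1 kg.
Tool frame: the origin (TCP) lies midway between the tips of the shut fingers; the grasp point (between the pads) lies 19 mm behind it; z points along the fingers, y is the direction in which the jaws open and shut (so a half turn about z gives the same grasp; the last joint's range is limited). The gripper opens to 87 mm and grips with 3 to 60 N. Pads are 19 mm wide; open, the fingers measure 117 mm over their backs; the gripper's body (75 mm by 190 mm) begins 51 mm behind the grasp point.
Start: joints at [60.304, 30.224, 82.088, -0, 67.689, -10.227], TCP at [0.208, 0.589, 0.223] pointing down, gripper open.
Joint ranges: [-176.69, 176.69], [-43.24, 126.21], [12.49, 139.97], [-82, 262], [0, 151.66], [-163.58, 163.58]. Speed limits (degrees/s): [159.86, 159.86, 180, 180, 180, 180].

## Interface

Orientations are given as a 3x3 rotation matrix whose columns are the frame's x, y, z axes.
In Python, from rig import status, vision, bot, models gives the robot as it stands.
- The arm moves only by the tool send_rows, never from a script. Its argument "moves" is a list of rows, each a list of 7 numbers: the shift along the tool's x, y, z in units of 25 mm (1.0 is 25 mm), then the turn, a rotation vector about the tool's x, y, z in units of 10 degrees (1.0 is 10 degrees), then the closure, from -1 (fully open) to 1 (shut), so that 0 is half open. In form: [[dx, dy, dz, rx, ry, rz, hand], ...]. A call has 1 to 12 rows; each row shifts and turns the commanded pose from where the row before left it, along the tool's axes as they then stand; what a row does not reach is not made up. A row lasts 1/8 s, in which the tool goes at most 62.5 mm and 10.7 degrees, less where a joint would pass 70% of its speed; a pose out of reach is approached as far as the arm can. A call is refused whole if a number of a shift passes 1 or a number of a turn 1, either way. A call with a gripper value outside its range is refused whole. The fingers move at their own pace and stop on an object; the grip force is fixed at half the most. Time passes only in rows, so rows that do not move let the fingers close. It gives the time, the measured TCP pose, the force and the opening at its end, in the units of the state.
- status.read_state(): the state, without advancing time (a new reading comes with each control period).
- vision.capture(name): name is "side" or "top"; returns a dict with "img" (400x640x3 uint8, red, green, blue), "depth" (400x640 float32, m along the optical axis (not along the pixel's ray), 0 where there is no reading), "fx", "fy", "cx", "cy" (pixels), "distortion" ([k1, k2, p1, p2, k3] as OpenCV has them; the pictures are not rectified), "pose" (4x4, takes a point from camera to world coordinates). Camera axes: x right, y up, looking along -z (the intrinsics and any distortion apply to the point x, -y, -z); pixel columns grow to the right and rows downward; lengths in m; the calibration is good to about 2 mm. A picture is of the moment at which its call begins.
- bot.hand_in(): hands the job in, once; it reports no verdict.
Trained networks look in the newest picture that a camera, given by its name, has taken for a name from the list of things; names that differ only in an ending like _2 or _b are one class to them, and where a whole thing is asked for, a point or a joint stands for the part that bears it (a point fixed in the world has none). Each returns a list of dicts, best first, with "confidence" (0 to 1); they miss things now and then, are a little off and sometimes report something else, mostly with a low value. They report only what shows in the picture. A call takes as long as a camera call. They do not tell look-alikes from the thing itself.
- models.masks_of(camera, name): "mask" (400x640 bool, what is visible of it) and "extent" ([left, top, right, bottom] in pixels, round what is visible of it).
- models.landmark_of(camera, name): "point" ([column, row] in pixels: a listed point, or the origin of a listed thing).
The state is a dict: "time_s": time; "joint_positions": joint angles; "qvel": joint speeds; "tau": joint torques, N m; "position": TCP position; "tcp_rot": TCP orientation; "force": force on the tool from outside, world axes, zero at the start; "moment": the same for the moment, N m; "opening": opening from 0.0 (shut) to 1.0 (fully open).
Only numpy, scipy, OpenCV 4.12 (cv2) and the standard library are available. Lean on these libraries where they do the work, as an engineer would, in place of code of your own. Each camera call takes 0.05 s, during which the arm holds its last target.

## Task

Set up the spindle stand: draw its keeper fully back, seat every bearing block that lies on the bench in the pocket of its own shape with its bore in line with the fixed bearing, and then thread the spindle from its rest through the fixed bearing and all the blocks until its collar is against the bearing. Last, slide the keeper fully in behind the collar; leave the reel and the bottle standing where they are.

Things in the scene. Friction and masses are not known exactly. Their poses are not given: they have to be found in the camera images.
- block_rect: Loose bearing block, 0.25 kg: a rectangular foot 80 mm (its x) by 30 mm (its y), 12 mm thick, dark steel; on it an aluminium plate 40 mm wide (x), 24 mm thick (y), its top 86 mm above the underside, with a 16 mm bore along y whose axis is 66 mm above the underside. Origin: centre of the underside; z up. Same either way round (half turn). May be absent.
- block_round: Loose bearing block, 0.25 kg: a round foot of 60 mm diameter, 12 mm thick, dark steel; on it an aluminium plate 40 mm wide (x), 24 mm thick (y), its top 86 mm above the underside, with a 16 mm bore along y whose axis is 66 mm above the underside. Origin: centre of the underside; z up. Same either way round (half turn). May be absent.
- block_square: Loose bearing block, 0.25 kg: a square foot 50 by 50 mm, 12 mm thick, dark steel; on it an aluminium plate 40 mm wide (x), 24 mm thick (y), its top 86 mm above the underside, with a 16 mm bore along y whose axis is 66 mm above the underside. Origin: centre of the underside; z up. Same either way round (half turn). May be absent.
- pocket_rect (a point): Centre of the floor of the stand's rectangular pocket 84 mm (stand x) by 34 mm (stand y), 8 mm deep; a seated block's origin lies here. Axes as the stand's.
- pocket_round (a point): Centre of the floor of the stand's round pocket, 64 mm diameter, 8 mm deep; a seated block's origin lies here. Axes as the stand's.
- pocket_square (a point): Centre of the floor of the stand's square pocket 54 by 54 mm, 8 mm deep; a seated block's origin lies here. Axes as the stand's.
- stand: Fixed stand, origin mid-underside: wooden base 104 (x) by 246 (y) by 12 mm, three pockets in a row along y; at y = 77 to 93 mm a fixed bearing plate 40 mm wide, 92 mm high, its 16 mm bore along y at z = 70 mm, in line with the bores of seated blocks. A guide block (x -50 to -20, y 96 to 120, top z 60 mm) carries the keeper.
- bearing_mouth (a point): Centre of the fixed bearing's bore at its outer face; axes as the stand's. The spindle enters here towards the stand's -y; when it is fully home the spindle's origin lies here.
- keeper (a joint): Keeper bar sliding along the stand's +x just outside the bearing's outer face: 0 = fully back (open), 0.032 m = fully in (its 8 mm thick end lies behind the seated collar, beside the neck). Stays where it is left; about 1.5 N moves it. More than 0.022 m in, it blocks the spindle's collar.
- keeper_knob (a point): Middle of the top of the keeper's dark knob, 16 mm (stand x) by 14 mm (stand y), 28 mm tall, standing on the keeper bar (8 mm wide in y, 10 mm high) ; 102 mm above the bench. Axes as the stand's. Moves with the keeper.
- spindle: Loose steel spindle, 0.15 kg, 12 mm diameter, running 209 mm from the origin along its -y, last 16 mm tapered to 5 mm. Origin: on the axis in the inner face of its collar (34 mm diameter, y 0 to 6 mm); then a 12 mm neck (to y = 24) and a wooden handle (y 24 to 84 mm, 18 wide in x, 24 high in z). Starts level on the rest, axis 36 mm above the bench.
- spindle_grip (a point): Middle of the spindle's handle, on the axis; axes as the spindle's.
- spindle_tip (a point): Tip of the spindle, on the axis.
- rest: Fixed wooden rest for the spindle, 50 by 185 by 10 mm base with two notched posts, 12 mm thick, 44 mm high, at its y = -16 and -155 mm; its y axis is the spindle's at the start. Origin on the bench below the spindle's starting origin.
- spool_brown: Small reel of brown thread, 32 mm wide, 42 mm high, standing behind the stand; bystander. Origin: centre of the underside.
- dye_brown: Brown bottle with black cap, 34 mm wide, 78 mm high, standing at the far right of the stand; bystander. Origin: centre of the underside.
Things that resemble listed ones, but are neither listed nor needed, are in the scene too. Leave any pink, red or turquoise look-alike of the block_round alone.

How it is judged:
By the outcome, as a careful person would: the job done as asked, in the order asked, and still so for the second after the job is handed in, with the robot touching nothing.
Of block_rect, block_round, block_square only 2 to 3 are there at a start; the rules pass over those that are not, and their reading is None.
At some moment in a run one of block_rect, block_round, block_square may be knocked a few centimetres aside while the robot is not near it.
It also fails if it takes over 192 s, if anything falls off the work surface, if the arm or the gripper's body presses on something with over 40 N, if the wrist force passes 120 N, or if a joint passes its speed limit or range.

## Working session

There is one attempt and no reset: what is moved stays moved. The work goes in short steps, Python scripts to look and compute and a tool call to move; the robot and the scene stay as the last step left them, time stands still between calls to the robot, and variables do not carry over. Pictures are saved under pics/ and viewed, and the job is handed in when it is done.

Besides the shell and the picture viewer there is one more tool, called after "Emit:" in YAML: its name, and indented under it one key for each argument. send_rows: Moves the arm, as the interface text tells. Its arguments: {"type":"object","properties":{"moves":{"type":"array"}},"required":["moves"]}

```bash
ls; mkdir -p pics; cat > h.py <<'E'
import numpy as np, cv2
from rig import status, vision, bot, models
def cap(n): return vision.capture(n)
def ray(c,uv):
    K=np.array([[c['fx'],0,c['cx']],[0,c['fy'],c['cy']],[0,0,1]])
    p=cv2.undistortPoints(np.array([[uv]],float),K,np.array(c['distortion'],float))[0,0]
    return np.array([p[0],-p[1],-1.0])
def at_depth(c,uv,d):
    P=np.array(c['pose']); return P[:3,:3]@(ray(c,uv)*d)+P[:3,3]
def at_z(c,uv,z):
    P=np.array(c['pose']); r=P[:3,:3]@ray(c,uv); o=P[:3,3]; return o+r*(z-o[2])/r[2]
def proj(c,p):
    P=np.array(c['pose']); q=P[:3,:3].T@(np.array(p,float)-P[:3,3]); q=np.array([q[0],-q[1],-q[2]])
    K=np.array([[c['fx'],0,c['cx']],[0,c['fy'],c['cy']],[0,0,1]])
    return cv2.projectPoints(q.reshape(1,1,3),np.zeros(3),np.zeros(3),K,np.array(c['distortion'],float))[0][0,0]
def save(c,f,crop=None,s=1):
    im=c['img'][:,:,::-1]
    if crop: im=im[crop[1]:crop[3],crop[0]:crop[2]]
    cv2.imwrite('pics/'+f,cv2.resize(im,None,fx=s,fy=s,interpolation=cv2.INTER_CUBIC))
def cloud(c):
    K=np.array([[c['fx'],0,c['cx']],[0,c['fy'],c['cy']],[0,0,1]])
    v,u=np.mgrid[0:400,0:640]
    p=cv2.undistortPoints(np.stack([u,v],-1).reshape(-1,1,2).astype(float),K,np.array(c['distortion'],float)).reshape(400,640,2)
    d=c['depth']; q=np.stack([p[...,0]*d,-p[...,1]*d,-d],-1)
    P=np.array(c['pose']); w=q@P[:3,:3].T+P[:3,3]; w[d==0]=np.nan
    return w
E
cat > a.py <<'E'
from h import *
s=status.read_state(); print(s)
for n in ['top','side']:
    c=cap(n); save(c,n+'0.png',s=1.25); print(n,np.round(c['pose'],3).tolist(),c['fx'],c['cx'],c['cy'],c['distortion'])
    for t in ['block_rect','block_round','block_square','stand','keeper_knob','keeper','spindle','rest','spool_brown','dye_brown']:
        for m in models.masks_of(n,t): print(n,t,round(m['confidence'],2),m['extent'],m['mask'].sum())
    for t in ['block_rect','block_round','block_square','pocket_rect','pocket_round','pocket_square','stand','bearing_mouth','keeper_knob','spindle','spindle_grip','spindle_tip','rest']:
        for m in models.landmark_of(n,t): print(n,'LM',t,round(m['confidence'],2),np.round(m['point'],1))
E
python3 a.py
```

```text
pics
{'time_s': 0.0, 'joint_positions': array([ 6.03030979e+01,  3.02808298e+01,  8.21573268e+01, -3.70893567e-04,
        6.76888445e+01, -1.02284844e+01]), 'qvel': array([ 0.10545992,  0.07870538,  0.03322639,  0.04307655, -0.01311424,
       -0.05175879]), 'tau': array([ 3.16994083e-04, -4.40037239e+01, -1.76591402e+01,  6.34055422e-02,
        5.82486601e-02, -1.65975707e-04]), 'position': array([0.20791693, 0.58861537, 0.22154643]), 'tcp_rot': array([[-9.42825956e-01,  3.33283696e-01, -1.09292000e-03],
       [ 3.33285262e-01,  9.42824064e-01, -1.92842180e-03],
       [ 3.87719735e-04, -2.18242026e-03, -9.99997543e-01]]), 'force': array([-0.97126889,  0.1537059 ,  1.04765002]), 'moment': array([ 0.00858299,  0.03710074, -0.02943407]), 'opening': 0.9986742114491217}
top [[-0.008, 0.981, -0.192, 0.458], [-0.999, -0.014, -0.03, -0.171], [-0.032, 0.192, 0.981, 0.909], [0.0, 0.0, 0.0, 1.0]] 395.7621873989131 320.48147736033735 199.52151267549277 [-0.02325622  0.          0.          0.          0.        ]
top block_rect 0.3 [278.3, 163.7, 391.7, 226.5] 4844
top block_round 0.79 [289
[... 2669 characters left out ...]
e dye_brown 0.65 [301.1, 155.2, 317.1, 185.1] 294
side LM block_rect 0.27 [322.1 226.9]
side LM block_round 0.98 [380.5 252.4]
side LM block_round 0.91 [377.5 198.5]
side LM block_round 0.77 [276.3 179.8]
side LM block_round 0.67 [354.  179.4]
side LM block_square 0.74 [383.8 225.3]
side LM pocket_rect 0.81 [301.5 241. ]
side LM pocket_round 0.77 [307.  226.9]
side LM pocket_square 0.78 [313.4 207.9]
side LM stand 0.92 [301.6 231. ]
side LM bearing_mouth 0.92 [292.4 233.5]
side LM keeper_knob 0.68 [324.4 226.6]
side LM keeper_knob 0.19 [380.1 227.3]
side LM spindle 0.86 [356.4 288. ]
side LM spindle_grip 0.88 [391.6 287.4]
side LM spindle_tip 0.8 [246.9 280.1]
side LM rest 0.76 [360.5 302. ]
```

View pics/top0.png

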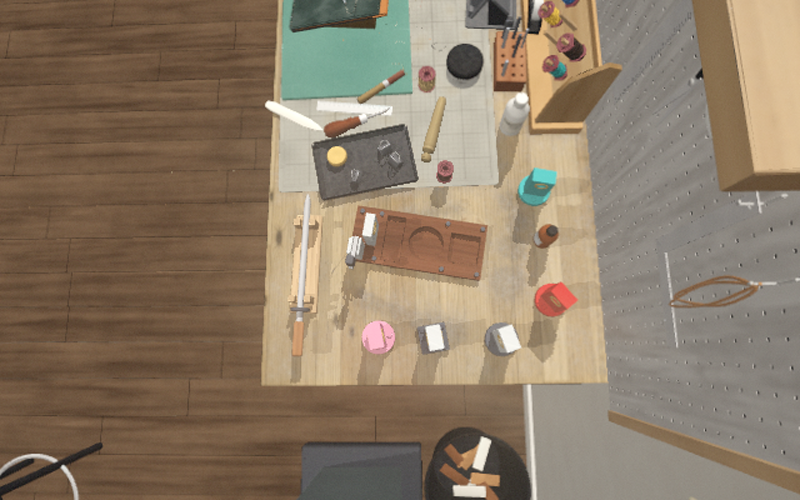

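View pics/side0.png

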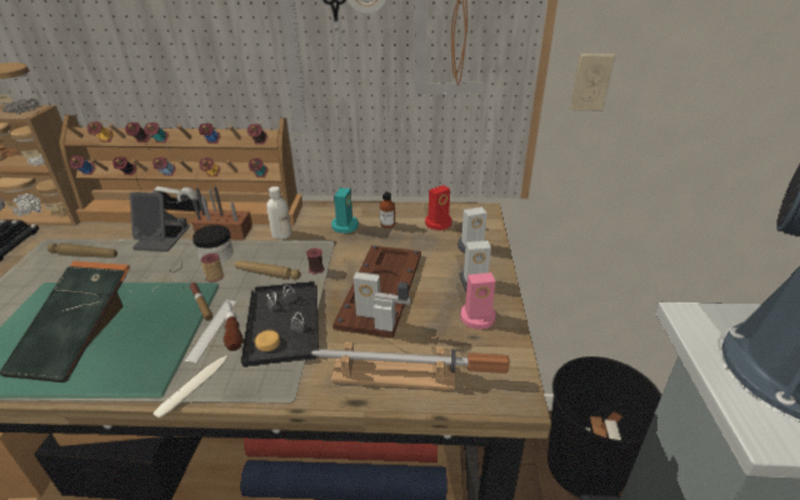

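```bash
python3 - <<'E'
from h import *
c=cap('top'); save(c,'topc1.png',(220,120,380,290),4.5/1.4)
save(c,'topc2.png',(320,120,480,290),3.2)
c=cap('side'); save(c,'sidec1.png',(230,140,410,320),3.2)
E
```

```text
(no output)
```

View pics/topc1.png

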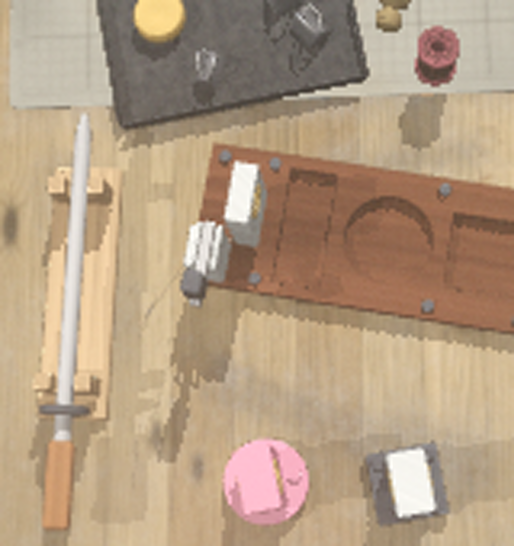

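View pics/topc2.png

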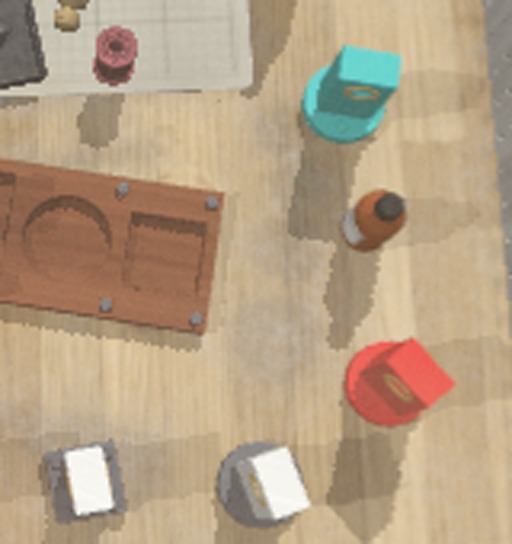

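View pics/sidec1.png

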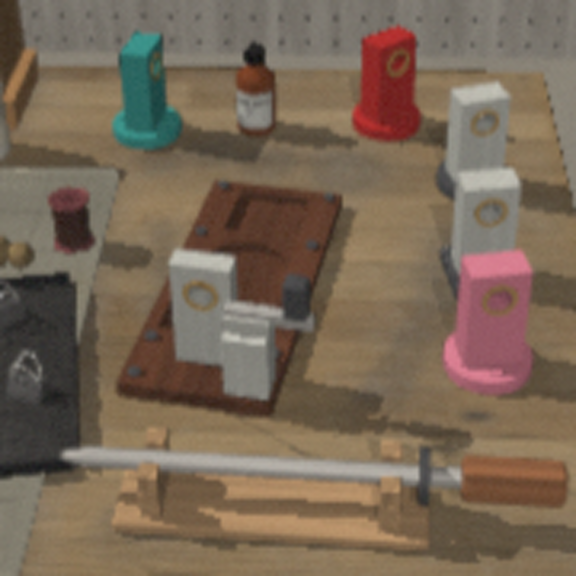

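Top crop: the wanted blocks are the ones with a dark foot. The square one is at about (348,269) and the round one at about (400,271). Look-alikes to leave alone are pink (302,270), red (441,240) and turquoise (430,152). There is no rectangular-foot block. Next I'll get metric poses.

```bash
cat > b.py <<'E'
from h import *
Z=dict(pocket_rect=.004,pocket_round=.004,pocket_square=.004,stand=0.0,bearing_mouth=.07,keeper_knob=.102,spindle=.036,spindle_grip=.036,spindle_tip=.036,rest=0,block_round=0,block_square=0)
C={}
for n in ['top','side']:
    c=cap(n); C[n]=c
    for t,z in Z.items():
        for m in models.landmark_of(n,t):
            if m['confidence']>.4: print(n,t,round(m['confidence'],2),np.round(at_z(c,m['point'],z)*1000,1))
np.savez('c.npz',t=cloud(C['top']),s=cloud(C['side']),ti=C['top']['img'],si=C['side']['img'])
for n in C:
    w=cloud(C[n])
    for (lo,hi) in [(-.004,.004),(.008,.016),(.08,.095)]:
        print(n,lo,np.sum((w[...,2]>lo)&(w[...,2]<hi)))
    print(n,'bench z median', np.nanmedian(w[230:250,320:380,2]) if n=='top' else '')
E
python3 b.py
```

```text
top pocket_round 0.62 [ 644.9 -191.3    4. ]
top pocket_square 0.61 [ 639.  -259.8    4. ]
top stand 0.94 [ 654.5 -178.7    0. ]
top bearing_mouth 0.61 [660.6 -88.2  70. ]
top keeper_knob 0.69 [597.6 -65.8 102. ]
top spindle 0.89 [518.8  35.3  36. ]
top spindle_grip 0.67 [472.6  31.3  36. ]
top spindle_tip 0.97 [738.   28.7  36. ]
top rest 0.77 [521.9  30.1   0. ]
top block_round 0.96 [ 541.5 -416.5    0. ]
top block_round 0.82 [ 469.2 -320.     0. ]
top block_round 0.59 [ 744.2 -396.3    0. ]
top block_round 0.55 [ 475.1 -106.2    0. ]
top block_square 0.78 [ 467.8 -198.3    0. ]
side pocket_round 0.68 [ 638.2 -188.2    4. ]
side pocket_square 0.7 [ 630.5 -271.5    4. ]
side stand 0.63 [ 648.9 -169.6    0. ]
side bearing_mouth 0.98 [664.8 -83.3  70. ]
side keeper_knob 0.74 [597.3 -68.6 102. ]
side spindle 0.83 [531.4  42.   36. ]
side spindle_grip 0.65 [471.   38.5  36. ]
side spindle_tip 0.81 [735.8  36.9  36. ]
side rest 0.86 [519.5  45.1   0. ]
side rest 0.48 [ 640.9 -194.1    0. ]
side block_round 0.96 [ 731.2 -394.3    0. ]
side block_round 0.68 [ 527.6 -406.5    0. ]
side block_round 0.63 [474.  -92.4   0. ]
side block_round 0.56 [ 466.6 -323.4    0. ]
side block_square 0.66 [ 458.  -197.4    0. ]
top -0.004 46098
top 0.008 11979
top 0.08 2732
top bench z median -0.00023705078546043534
side -0.004 43165
side 0.008 14945
side 0.08 4133
side bench z median
```

```bash
cat > f.py <<'E'
from h import *
from scipy.optimize import minimize
def sel(w,x0,x1,y0,y1,z0,z1):
    m=(w[...,0]>x0)&(w[...,0]<x1)&(w[...,1]>y0)&(w[...,1]<y1)&(w[...,2]>z0)&(w[...,2]<z1)
    return w[m]
def rect(P,name):
    (cx,cy),(a,b),th=cv2.minAreaRect((P[:,:2]*1000).astype(np.float32))
    print(name,'n',len(P),'c',round(cx,1),round(cy,1),'size',round(a,1),round(b,1),'ang',round(th,1),'z',round(np.median(P[:,2])*1000,1),'mean',np.round(P[:,:2].mean(0)*1000,1))
if __name__=='__main__':
  d=np.load('c.npz')
  for n in 'ts':
    w=d[n]
    rect(sel(w,.55,.75,-.32,-.03,.010,.014),n+' base')
    rect(sel(w,.60,.75,-.12,-.07,.088,.096),n+' bearing top')
    rect(sel(w,.56,.64,-.11,-.03,.098,.106),n+' knob top')
    rect(sel(w,.56,.70,-.11,-.03,.070,.078),n+' keeper top')
    rect(sel(w,.56,.70,-.11,-.03,.055,.064),n+' guide top')
    for nm,x,y in [('sq',.465,-.198),('rd',.468,-.322)]:
        rect(sel(w,x-.06,x+.06,y-.06,y+.06,.083,.089),n+nm+' top')
        rect(sel(w,x-.06,x+.06,y-.06,y+.06,.010,.014),n+nm+' foot')
    rect(sel(w,.43,.51,.0,.07,.044,.052),n+' handle top')
    rect(sel(w,.54,.72,.0,.07,.038,.046),n+' shaft top')
E
python3 f.py
```

```text
t base n 2048 c 666.4 -160.4 size 280.5 135.4 ang 79.9 z 11.9 mean [ 647.9 -179.7]
t bearing top n 142 c 662.8 -91.2 size 16.3 39.8 ang 81.0 z 91.5 mean [662.5 -90.9]
t knob top n 47 c 600.9 -59.5 size 15.3 13.2 ang 1.7 z 101.3 mean [600.9 -59.9]
t keeper top n 112 c 637.4 -72.7 size 28.7 96.0 ang 58.6 z 73.6 mean [630.3 -67.5]
t guide top n 58 c 649.0 -77.4 size 33.8 80.2 ang 46.5 z 59.4 mean [637.8 -68.7]
tsq top n 226 c 472.6 -199.7 size 40.0 23.8 ang 10.0 z 85.8 mean [ 472.4 -199.7]
tsq foot n 177 c 472.6 -199.7 size 49.8 49.9 ang 10.1 z 11.8 mean [ 471.8 -197.1]
trd top n 228 c 469.5 -321.6 size 39.9 24.0 ang 19.5 z 85.7 mean [ 469.3 -321.7]
trd foot n 177 c 470.8 -318.5 size 52.6 58.9 ang 70.8 z 11.9 mean [ 469.3 -310.6]
t handle top n 217 c 473.3 36.6 size 18.1 58.0 ang 88.9 z 47.1 mean [472.7  36.8]
t shaft top n 459 c 630.0 33.2 size 40.7 178.0 ang 87.9 z 41.2 mean [626.3  31.9]
s base n 561 c 666.1 -159.3 size 278.1 138.7 ang 79.9 z 10.7 mean [ 660.  -144.9]
s bearing top n 108 c 660.7 -90.5 size 18.1 40.3 ang 80.2 z 89.6 mean [660.5 -90.2]
s knob top n 29 c 599.1 -58.8 size 13.4 14.8 ang 73.1 z 99.5 mean [599.5 -58.4]
s keeper top n 135 c 634.9 -73.1 size 26.3 93.6 ang 58.4 z 73.1 mean [635.6 -70.1]
s guide top n 165 c 644.3 -72.7 size 30.9 74.8 ang 48.4 z 58.7 mean [645.  -69.2]
ssq top n 78 c 470.4 -198.6 size 38.6 24.5 ang 9.9 z 83.8 mean [ 471.4 -198.2]
ssq foot n 18 c 492.0 -196.3 size 4.8 38.3 ang 10.4 z 11.8 mean [ 491.8 -199.7]
srd top n 57 c 467.2 -319.6 size 40.0 23.9 ang 14.5 z 83.7 mean [ 466.8 -319.2]
srd foot n 14 c 488.7 -316.4 size 10.4 32.9 ang 3.8 z 10.8 mean [ 489.  -315.9]
s handle top n 195 c 470.8 38.7 size 16.5 57.2 ang 86.6 z 45.8 mean [471.   39.6]
s shaft top n 439 c 630.2 33.2 size 42.3 179.2 ang 88.1 z 39.8 mean [629.6  33.5]
```

```bash
cat > g.py <<'E'
from h import *
from f import sel
from scipy.optimize import minimize
d=np.load('c.npz')
w=d['t']
o=np.array([649.5,-175.2])
for it in range(6):
    if it==0: a=np.radians(-9.2)
    R=np.array([[np.cos(a),-np.sin(a)],[np.sin(a),np.cos(a)]])
    P=w.reshape(-1,3)*1000; q=(P[:,:2]-o)@R
    m=(abs(q[:,0])<56)&(abs(q[:,1])<127)&(abs(P[:,2]-12)<2)
    (c,s,th)=cv2.minAreaRect(P[m][:,:2].astype(np.float32)); print(np.round(c,1),np.round(s,1),round(th,2))
    o=np.array(c); a=np.radians(th if abs(th)<45 else th-90)
    
R=np.array([[np.cos(a),-np.sin(a)],[np.sin(a),np.cos(a)]])
q=(P[:,:2]-o)@R
# floors
m=(abs(q[:,0])<48)&(abs(q[:,1])<120)&(abs(P[:,2]-4)<1.5)
f=q[m]; print(len(f))
h,e=np.histogram(f[:,1],bins=np.arange(-122,122,4)); print([(int(b),int(v)) for b,v in zip(e,h) if v])
for lo,hi in [(-118,-50),(-48,22),(25,75)]:
    g=f[(f[:,1]>lo)&(f[:,1]<hi)]
    if len(g): print(lo,np.percentile(g,[1,50,99],axis=0).round(1).tolist())
def loc(x,y): return (np.array([x,y])-o)@R
print('bearing',loc(662.8,-91.2),'knob',loc(600.9,-59.5))
m=(abs(q[:,0]+30)<60)&(q[:,1]>90)&(q[:,1]<130)&(P[:,2]>67)&(P[:,2]<78)
print('keeper bar',np.percentile(q[m],[0,5,50,95,100],axis=0).round(1).tolist())
m=(abs(q[:,0]+30)<60)&(q[:,1]>90)&(q[:,1]<130)&(P[:,2]>97)
print('knob',np.percentile(q[m],[0,5,50,95,100],axis=0).round(1).tolist())
m=(abs(q[:,0])<40)&(q[:,1]>70)&(q[:,1]<96)&(P[:,2]>88)&(P[:,2]<96)
print('bearing',np.percentile(q[m],[0,5,50,95,100],axis=0).round(1).tolist())
E
python3 g.py
```

```text
[ 648.4 -174.8] [246.  104.8] 80.16
[ 648.4 -174.8] [246.  104.8] 80.16
[ 648.4 -174.8] [246.  104.8] 80.16
[ 648.4 -174.8] [246.  104.8] 80.16
[ 648.4 -174.8] [246.  104.8] 80.16
[ 648.4 -174.8] [246.  104.8] 80.16
998
[(-114, 23), (-110, 22), (-106, 22), (-102, 22), (-98, 30), (-94, 23), (-90, 20), (-86, 26), (-82, 26), (-78, 25), (-74, 22), (-70, 26), (-66, 30), (-62, 16), (-46, 9), (-42, 16), (-38, 21), (-34, 27), (-30, 27), (-26, 28), (-22, 29), (-18, 22), (-14, 25), (-10, 25), (-6, 23), (-2, 22), (2, 24), (6, 17), (10, 16), (14, 7), (26, 2), (30, 39), (34, 43), (38, 37), (42, 40), (46, 35), (50, 44), (54, 38), (58, 36), (62, 13)]
-118 [[-24.8, -112.6], [0.8, -85.4], [27.1, -60.1]]
-48 [[-28.0, -43.9], [1.4, -16.4], [30.6, 15.1]]
25 [[-39.6, 30.3], [0.7, 46.4], [41.4, 63.1]]
bearing [-0.1004197  84.78517044] knob [-66.50859214 105.43594847]
keeper bar [[-76.6, 91.7], [-73.8, 97.1], [-37.8, 104.8], [-21.1, 113.0], [-19.7, 113.7]]
knob [[-73.9, 98.6], [-73.1, 99.3], [-66.7, 105.0], [-59.4, 111.1], [-58.2, 112.2]]
bearing [[-19.9, 76.7], [-18.6, 77.7], [-0.5, 85.1], [18.2, 92.2], [19.7, 93.1]]
```

Depth fits agree with the listed sizes:

| Item | Position (mm) | Angle |
|---|---|---|
| Stand origin | (648.4, -174.8) | -9.84° |
| Square pocket | stand y = -86 | – |
| Round pocket | stand y = -15 | – |
| Square block | (472.6, -199.7) | +10° |
| Round block | (469.5, -321.6) | +19.5° |
| Knob | stand x = -66.5, so the keeper is about 19 mm in | – |

I'll start with the keeper, rotating the tool first.

```bash
cat > t.py <<'E'
import sys
from h import *
# usage t.py x y z yaw(tool y axis deg, world) mm ; or 's' prefix for stand coords
def stand(x,y):
    a=np.radians(-9.84); R=np.array([[np.cos(a),-np.sin(a)],[np.sin(a),np.cos(a)]])
    return np.array([648.4,-174.8])+R@np.array([x,y])
if __name__=='__main__':
    v=sys.argv[1:]
    S=v[0]=='s'
    if S: v=v[1:]
    x,y,z,yaw=map(float,v)
    if S: x,y=stand(x,y)
    s=status.read_state(); T=s['tcp_rot']; p=s['position']*1000
    cur=np.degrees(np.arctan2(T[1,1],T[0,1]))
    dy=(yaw-cur+180)%360-180
    print('target',round(x,1),round(y,1),z,'now',p.round(1),'yaw',cur.round(2),'tiltz',T[:2,2].round(4),'open',s['opening'],'F',s['force'].round(1),'j',s['joint_positions'].round(1),'t',s['time_s'])
    print('turn rz units (do first)',round(-dy/10,3))
    d=np.array([x,y,z])-p
    b=np.radians(yaw); ty=np.array([np.cos(b),np.sin(b),0]); tz=np.array([0,0,-1.]); tx=np.cross(ty,tz)
    print('shift units after turn: x %.2f y %.2f z %.2f'%(d@tx/25,d@ty/25,d@tz/25))
    print('shift units w/o turn',(T.T@d/25).round(2))
E
python3 t.py s -66.5 105.2 180 -9.84
```

```text
target 600.9 -59.8 180.0 now [208.3 589.3 222.5] yaw 70.53 tiltz [0. 0.] open 1.000478146011024 F [-0.2 -1.2 -0.9] j [ 60.3  30.2  82.1  -0.   67.7 -10.2] t 3.8
turn rz units (do first) 8.037
shift units after turn: x -22.90 y 19.91 z 1.70
shift units w/o turn [-23.46 -19.24   1.7 ]
```

Emit:
send_rows:
  moves:
    - [0, 0, 0, 0, 0, 1, 0]
    - [0, 0, 0, 0, 0, 1, 0]
    - [0, 0, 0, 0, 0, 1, 0]
    - [0, 0, 0, 0, 0, 1, 0]
    - [0, 0, 0, 0, 0, 1, 0]
    - [0, 0, 0, 0, 0, 1, 0]
    - [0, 0, 0, 0, 0, 1, 0]
    - [0, 0, 0, 0, 0, 1, 0]
    - [-1, 0.8, 0, 0, 0, 0.04, 0]
    - [-1, 0.8, 0, 0, 0, 0, 0]
    - [-1, 0.9, 0, 0, 0, 0, 0]
    - [-1, 0.9, 0, 0, 0, 0, 0]

```text
time_s: 5.3
position: [0.2756, 0.4755, 0.2227]
tcp_rot: [[0.171, 0.985, 0.0], [0.985, -0.171, 0.0], [0.0, 0.0, -1.0]]
force: [0.6, 0.8, -0.6]
opening: 0.498
```

Emit:
send_rows:
  moves:
    - [-1, 0.85, 0, 0, 0, 0, 0]
    - [-1, 0.85, 0, 0, 0, 0, 0]
    - [-1, 0.85, 0, 0, 0, 0, 0]
    - [-1, 0.85, 0, 0, 0, 0, 0]
    - [-1, 0.85, 0, 0, 0, 0, 0]
    - [-1, 0.85, 0, 0, 0, 0, 0]
    - [-1, 0.85, 0, 0, 0, 0, 0]
    - [-1, 0.85, 0, 0, 0, 0, 0]
    - [-1, 0.85, 0, 0, 0, 0, 0]
    - [-1, 0.85, 0, 0, 0, 0, 0]
    - [-1, 0.85, 0, 0, 0, 0, 0]
    - [-1, 0.85, 0, 0, 0, 0, 0]

```text
time_s: 6.8
position: [0.4755, 0.1361, 0.2228]
tcp_rot: [[0.172, 0.985, 0.001], [0.985, -0.172, 0.0], [0.0, 0.001, -1.0]]
force: [0.2, 0.3, 0.5]
opening: 0.497
```

```bash
python3 t.py s -66.5 105.2 80 -9.84
```

```text
target 600.9 -59.8 80.0 now [475.5 136.1 222.8] yaw -9.88 tiltz [0.0006 0.0001] open 0.49717801635299697 F [0.2 0.3 0.5] j [  3.   20.2 100.5   0.   59.3  12.9] t 6.8
turn rz units (do first) -0.004
shift units after turn: x -6.86 y 6.28 z 5.71
shift units w/o turn [-6.86  6.28  5.71]
```

Emit:
send_rows:
  moves:
    - [-1, 0.9, 0, 0, 0, 0, 0]
    - [-1, 0.9, 0, 0, 0, 0, 0]
    - [-1, 0.9, 0, 0, 0, 0, 0]
    - [-1, 0.9, 0, 0, 0, 0, 0]
    - [-1, 0.9, 0, 0, 0, 0, 0]
    - [-1, 0.9, 0, 0, 0, 0, 0]
    - [-0.86, 0.88, 0.7, 0, 0, 0, 0]
    - [0, 0, 1, 0, 0, 0, 0]
    - [0, 0, 1, 0, 0, 0, 0]
    - [0, 0, 0, 0, 0, 0, 0]

```text
time_s: 8.05
position: [0.5986, -0.0586, 0.1531]
tcp_rot: [[0.172, 0.985, -0.005], [0.985, -0.172, 0.001], [0.001, -0.005, -1.0]]
force: [-0.6, 0.2, 1.2]
opening: 0.5
```

```bash
python3 t.py s -66.5 105.2 80 -9.84; python3 - <<'E'
from h import *
c=cap('side'); save(c,'s1.png',(250,130,410,260),4)
E
```

```text
target 600.9 -59.8 80.0 now [598.6 -58.6 153.1] yaw -9.88 tiltz [-0.0048  0.0014] open 0.5000879747223365 F [-0.6  0.2  1.2] j [-16.2  33.4  89.1  -0.   57.8  -6.3] t 8.05
turn rz units (do first) -0.004
shift units after turn: x -0.03 y 0.10 z 2.92
shift units w/o turn [-0.03  0.11  2.92]
```

View pics/s1.png

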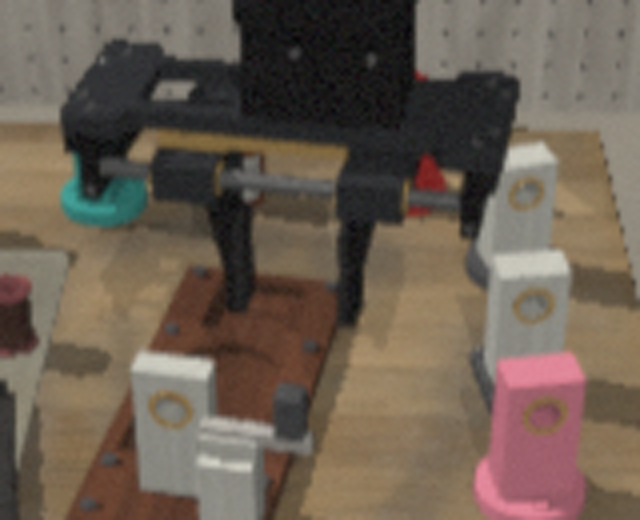

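```bash
python3 - <<'E'
from h import *
c=cap('side'); print(proj(c,[.5986,-.0586,.1531]), proj(c,[.601,-.06,.102]))
c=cap('top'); print(proj(c,[.5986,-.0586,.1531]));save(c,'t1.png',(220,120,460,300),3)
w=cloud(c)
E
```

```text
[322.31773061 205.42148989] [321.33002388 226.43168696]
[274.8987586 204.0353928]
```

View pics/t1.png

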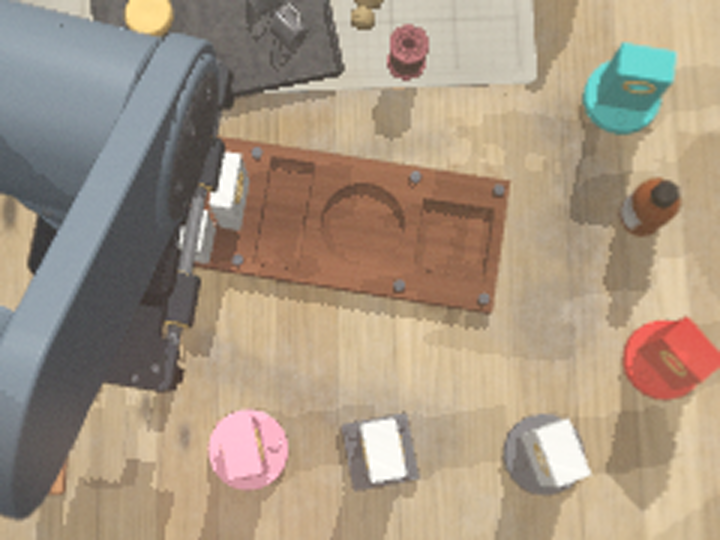

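Emit:
send_rows:
  moves:
    - [0, 0.1, 0.9, 0, 0, 0, 0]
    - [0, 0, 0.9, 0, 0, 0, 0]
    - [0, 0, 0.9, 0, 0, 0, 0]
    - [0, 0, 0.2, 0, 0, 0, 0]
    - [0, 0, 0, 0, 0, 0, 0]
    - [0, 0, 0, 0, 0, 0, 0]

```text
time_s: 8.95
position: [0.6036, -0.0595, 0.0839]
tcp_rot: [[0.171, 0.985, 0.003], [0.985, -0.171, -0.001], [-0.0, 0.003, -1.0]]
force: [-0.0, -0.2, 0.0]
opening: 0.5
```

```bash
python3 t.py s -66.5 105.2 80 -9.84
```

```text
target 600.9 -59.8 80.0 now [603.6 -59.5  83.9] yaw -9.86 tiltz [ 0.0025 -0.0007] open 0.49985825855957944 F [-0.  -0.2  0. ] j [-16.2  39.2  91.3  -0.   49.4  -6.3] t 8.95
turn rz units (do first) -0.002
shift units after turn: x -0.03 y -0.11 z 0.16
shift units w/o turn [-0.03 -0.11  0.16]
```

Emit:
send_rows:
  moves:
    - [0, 0, 0.1, 0, 0, 0, 0.6]
    - [0, 0, 0, 0, 0, 0, 1]
    - [0, 0, 0, 0, 0, 0, 1]
    - [0, 0, 0, 0, 0, 0, 1]
    - [0, -0.2, 0, 0, 0, 0, 1]
    - [0, -0.2, 0, 0, 0, 0, 1]
    - [0, -0.2, 0, 0, 0, 0, 1]
    - [0, 0, 0, 0, 0, 0, 1]
    - [0, 0, 0, 0, 0, 0, 1]

```text
time_s: 10.07
position: [0.5869, -0.0565, 0.0801]
tcp_rot: [[0.171, 0.985, -0.002], [0.985, -0.171, 0.0], [0.0, -0.002, -1.0]]
force: [-1.6, 0.3, 2.2]
opening: 0.182
```

```bash
python3 t.py s -86.5 105.2 80 -9.84
```

```text
target 581.2 -56.4 80.0 now [586.9 -56.5  80.1] yaw -9.86 tiltz [-0.002   0.0004] open 0.18227685882941017 F [-1.6  0.3  2.2] j [-16.3  38.6  93.7  -0.   47.8  -6.5] t 10.075
turn rz units (do first) -0.002
shift units after turn: x -0.03 y -0.23 z 0.00
shift units w/o turn [-0.03 -0.23  0.  ]
```

Emit:
send_rows:
  moves:
    - [0, -0.1, 0, 0, 0, 0, 1]
    - [0, -0.1, 0, 0, 0, 0, 1]
    - [0, -0.1, 0, 0, 0, 0, 1]
    - [0, 0, 0, 0, 0, 0, 1]
    - [0, 0, 0, 0, 0, 0, 1]
    - [0, 0, 0, 0, 0, 0, 1]

```text
time_s: 10.82
position: [0.5802, -0.0554, 0.0801]
tcp_rot: [[0.171, 0.985, -0.001], [0.985, -0.171, 0.0], [-0.0, -0.001, -1.0]]
force: [0.4, 0.4, 1.6]
opening: 0.182
```

```bash
python3 t.py s -86.5 105.2 80 -9.84
```

```text
target 581.2 -56.4 80.0 now [580.2 -55.4  80.1] yaw -9.87 tiltz [-0.0006  0.0001] open 0.18179339586035576 F [0.4 0.4 1.6] j [-16.4  38.2  94.8  -0.   47.   -6.6] t 10.825
turn rz units (do first) -0.003
shift units after turn: x -0.03 y 0.04 z 0.00
shift units w/o turn [-0.03  0.04  0.  ]
```

Emit:
send_rows:
  moves:
    - [0, -0.1, 0, 0, 0, 0, 1]
    - [0, 0, 0, 0, 0, 0, 1]
    - [0, 0, 0, 0, 0, 0, 1]

```text
time_s: 11.2
position: [0.5799, -0.0553, 0.0801]
tcp_rot: [[0.172, 0.985, 0.004], [0.985, -0.172, -0.001], [0.0, 0.004, -1.0]]
force: [4.7, 0.7, -2.9]
opening: 0.18
```

Emit:
send_rows:
  moves:
    - [0, -0.1, 0, 0, 0, 0, 1]
    - [0, 0, 0, 0, 0, 0, 1]
    - [0, 0, 0, 0, 0, 0, 1]

```text
time_s: 11.58
position: [0.5799, -0.0554, 0.0802]
tcp_rot: [[0.172, 0.985, 0.009], [0.985, -0.172, -0.002], [-0.0, 0.009, -1.0]]
force: [10.3, -0.4, -6.2]
opening: 0.185
```

Emit:
send_rows:
  moves:
    - [0, -0.1, 0, 0, 0, 0, 1]
    - [0, 0, 0, 0, 0, 0, 1]
    - [0, 0, 0, 0, 0, 0, 1]

```text
time_s: 11.95
position: [0.5799, -0.0554, 0.0802]
tcp_rot: [[0.172, 0.985, 0.014], [0.985, -0.172, -0.003], [-0.0, 0.014, -1.0]]
force: [13.7, 0.1, -10.3]
opening: 0.18
```

Emit:
send_rows:
  moves:
    - [0, 0.25, 0, 0, 0, 0, 1]
    - [0, 0, 0, 0, 0, 0, 0.3]
    - [0, 0, 0, 0, 0, 0, 0.1]
    - [0, 0, 0, 0, 0, 0, 0.1]
    - [0, 0, -1, 0, 0, 0, 0]
    - [0, 0, -1, 0, 0, 0, -0.3]
    - [0, 0, -1, 0, 0, 0, -0.5]
    - [0, 0, -0.8, 0, 0, -1, -0.5]
    - [0, 0, 0, 0, 0, -1, -0.5]
    - [0, 0, 0, 0, 0, 0, -0.5]

```text
time_s: 13.2
position: [0.5787, -0.0551, 0.1753]
tcp_rot: [[-0.174, 0.985, -0.0], [0.985, 0.174, 0.0], [0.0, -0.0, -1.0]]
force: [0.5, -0.8, 0.2]
opening: 0.75
```

```bash
python3 t.py 472.6 -199.7 150 10; python3 b.py | grep -c . ; python3 f.py | egrep "sq|rd|knob"
```

```text
target 472.6 -199.7 150.0 now [578.7 -55.1 175.3] yaw 10.01 tiltz [-0.0002  0.    ] open 0.7497271544738503 F [ 0.5 -0.8  0.2] j [-16.4  30.2  91.2  -0.   58.6 -26.5] t 13.2
turn rz units (do first) 0.001
shift units after turn: x -4.96 y -5.19 z 1.01
shift units w/o turn [-4.96 -5.19  1.01]
35
t knob top n 0 c 0.0 0.0 size 0.0 0.0 ang 0.0 z nan mean [nan nan]
tsq top n 217 c 472.6 -199.7 size 40.0 23.8 ang 10.2 z 85.9 mean [ 472.4 -199.5]
tsq foot n 183 c 472.7 -199.9 size 49.7 49.7 ang 9.6 z 11.9 mean [ 471.1 -198.2]
trd top n 234 c 469.6 -321.8 size 40.2 24.4 ang 18.9 z 85.8 mean [ 469.6 -321.7]
trd foot n 180 c 470.2 -320.4 size 54.9 57.9 ang 62.9 z 12.0 mean [ 468.9 -311. ]
s knob top n 32 c 578.0 -55.7 size 13.3 13.7 ang 69.3 z 99.5 mean [577.8 -55.1]
ssq top n 77 c 469.8 -197.1 size 38.5 25.3 ang 10.5 z 83.8 mean [ 470.  -197.5]
ssq foot n 16 c 492.4 -196.5 size 5.3 41.6 ang 11.1 z 11.3 mean [ 491.8 -195.7]
srd top n 26 c 466.2 -320.6 size 36.4 24.5 ang 24.9 z 83.8 mean [ 469.4 -316.9]
srd foot n 11 c 489.0 -315.3 size 5.8 26.4 ang 18.9 z 11.2 mean [ 488.6 -315.9]
  return _methods._mean(a, axis=axis, dtype=dtype,
  ret = ret.dtype.type(ret / rcount)
f.py:8: RuntimeWarning: Mean of empty slice.
  print(name,'n',len(P),'c',round(cx,1),round(cy,1),'size',round(a,1),round(b,1),'ang',round(th,1),'z',round(np.median(P[:,2])*1000,1),'mean',np.round(P[:,:2].mean(0)*1000,1))
  ret = um.true_divide(
```

Emit:
send_rows:
  moves:
    - [-1, -1, 0, 0, 0, 0, -0.6]
    - [-1, -1, 0, 0, 0, 0, -0.6]
    - [-1, -1, 0, 0, 0, 0, -0.6]
    - [-1, -1, 0, 0, 0, 0, -0.6]
    - [-0.96, -1.0, 0, 0, 0, 0, -0.6]
    - [0, -0.19, 1, 0, 0, 0, -0.6]
    - [0, 0, 1, 0, 0, 0, -0.6]
    - [0, 0, 0, 0, 0, 0, -0.6]
    - [0, 0, 0, 0, 0, 0, -0.6]

```text
time_s: 15.62
position: [0.4739, -0.2004, 0.1257]
tcp_rot: [[-0.176, 0.984, 0.001], [0.984, 0.176, -0.001], [-0.001, 0.001, -1.0]]
force: [0.4, -0.4, 0.0]
opening: 0.799
```

```bash
python3 t.py 472.6 -199.7 47 10;python3 - <<'E'
from h import *
c=cap('side'); save(c,'s2.png',(250,130,410,260),4)
E
```

```text
target 472.6 -199.7 47.0 now [ 473.9 -200.4  125.7] yaw 10.15 tiltz [ 0.0009 -0.0007] open 0.7989758896402245 F [ 0.4 -0.4  0. ] j [-35.4  30.1 103.2  -0.   46.6 -45.5] t 15.625
turn rz units (do first) 0.015
shift units after turn: x 0.04 y -0.05 z 3.15
shift units w/o turn [ 0.04 -0.05  3.15]
```

View pics/s2.png

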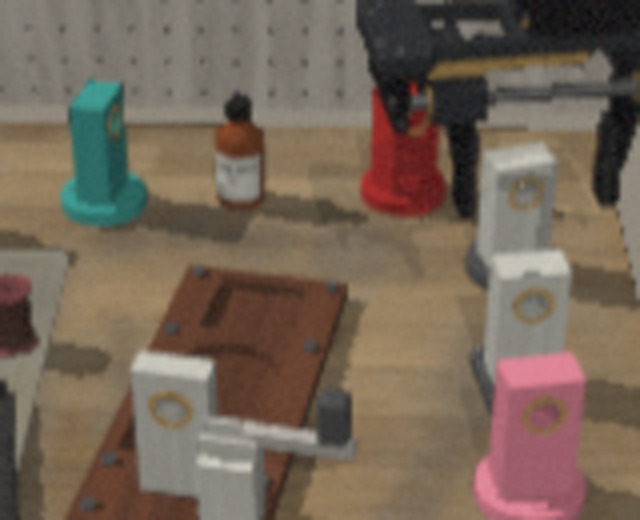

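```bash
python3 - <<'E'
from h import *
c=cap('side'); p=proj(c,[.4739,-.2004,.1257]); print(p,(p-[250,130])*4)
c=cap('top'); save(c,'t2.png',(280,180,460,300),4)
E
```

```text
[382.03691395 179.64986301] [528.14765581 198.59945205]
```

View pics/t2.png

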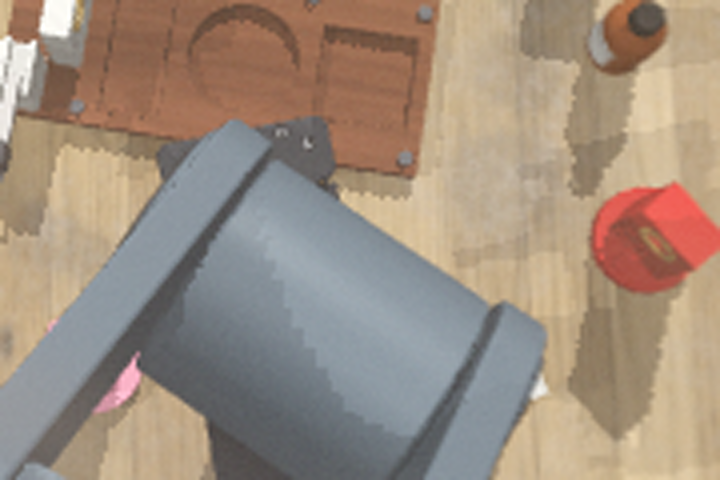

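Emit:
send_rows:
  moves:
    - [0, 0, 0.8, 0, 0, 0, -0.6]
    - [0, 0, 0.8, 0, 0, 0, -0.6]
    - [0, 0, 0.8, 0, 0, 0, -0.6]
    - [0, 0, 0.7, 0, 0, 0, -0.6]
    - [0, 0, 0, 0, 0, 0, -0.6]
    - [0, 0, 0, 0, 0, 0, -0.6]

```text
time_s: 16.52
position: [0.4739, -0.2004, 0.0483]
tcp_rot: [[-0.176, 0.984, 0.001], [0.984, 0.176, -0.001], [-0.001, 0.001, -1.0]]
force: [0.9, 0.2, -0.3]
opening: 0.797
```

```bash
python3 t.py 472.6 -199.7 47 10
```

```text
target 472.6 -199.7 47.0 now [ 473.9 -200.4   48.3] yaw 10.14 tiltz [ 0.0012 -0.0009] open 0.7971147579942962 F [ 0.9  0.2 -0.3] j [-35.4  38.1 105.7   0.   36.1 -45.5] t 16.525
turn rz units (do first) 0.014
shift units after turn: x 0.04 y -0.05 z 0.05
shift units w/o turn [ 0.04 -0.05  0.05]
```

Emit:
send_rows:
  moves:
    - [0.04, -0.05, 0, 0, 0, 0, -0.6]
    - [0, 0, 0, 0, 0, 0, 0]
    - [0, 0, 0, 0, 0, 0, 0.5]
    - [0, 0, 0, 0, 0, 0, 1]
    - [0, 0, 0, 0, 0, 0, 1]
    - [0, 0, 0, 0, 0, 0, 1]
    - [0, 0, -0.5, 0, 0, 0, 1]
    - [0, 0, -1, 0, 0, 0, 1]
    - [0, 0, -0.9, 0, 0, 0, 1]
    - [0, 0, 0, 0, 0, 1, 1]
    - [0, 0, 0, 0, 0, 1, 1]
    - [0, 0, 0, 0, 0, 0, 1]

```text
time_s: 18.02
position: [0.4717, -0.1992, 0.108]
tcp_rot: [[0.169, 0.986, -0.0], [0.986, -0.169, -0.0], [-0.0, -0.0, -1.0]]
force: [-0.4, -0.3, -1.5]
opening: 0.458
```

```bash
python3 t.py s 0 -86 100 -9.84
```

```text
target 633.7 -259.5 100.0 now [ 471.7 -199.2  108. ] yaw -9.75 tiltz [-0.0001 -0.    ] open 0.4579340142143324 F [-0.4 -0.3 -1.5] j [-35.4  31.7 104.2  -0.   44.1 -25.7] t 18.025
turn rz units (do first) 0.009
shift units after turn: x -1.27 y 6.80 z 0.32
shift units w/o turn [-1.28  6.79  0.32]
```

Emit:
send_rows:
  moves:
    - [-0.2, 0.9, 0, 0, 0, 0, 1]
    - [-0.2, 0.9, 0, 0, 0, 0, 1]
    - [-0.2, 0.9, 0, 0, 0, 0, 1]
    - [-0.2, 0.9, 0, 0, 0, 0, 1]
    - [-0.2, 0.9, 0, 0, 0, 0, 1]
    - [-0.2, 0.9, 0, 0, 0, 0, 1]
    - [-0.08, 0.9, 0, 0, 0, 0, 1]
    - [0, 0.5, 0, 0, 0, 0.01, 1]
    - [0, 0, 0, 0, 0, 0, 1]
    - [0, 0, 0, 0, 0, 0, 1]
    - [0, 0, 0, 0, 0, 0, 1]

```text
time_s: 19.4
position: [0.6329, -0.2596, 0.1074]
tcp_rot: [[0.173, 0.985, -0.001], [0.985, -0.173, 0.001], [0.0, -0.001, -1.0]]
force: [0.5, 0.3, -2.0]
opening: 0.458
```

```bash
python3 t.py s 0 -86 56.3 -9.84; python3 - <<'E'
from h import *
c=cap('side'); save(c,'s3.png',(250,130,410,260),4)
w=cloud(c)
c=cap('top'); save(c,'t3.png',(280,140,460,260),4)
E
```

```text
target 633.7 -259.5 56.3 now [ 632.9 -259.6  107.4] yaw -9.96 tiltz [-0.0012  0.0007] open 0.45771232677843177 F [ 0.5  0.3 -2. ] j [-31.6  42.2  78.1  -0.   59.7 -21.7] t 19.4
turn rz units (do first) -0.012
shift units after turn: x 0.01 y 0.03 z 2.05
shift units w/o turn [0.01 0.03 2.05]
```

View pics/s3.png

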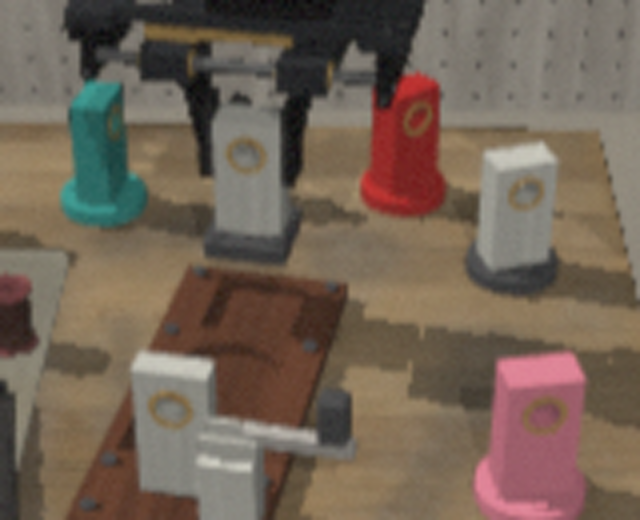

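View pics/t3.png

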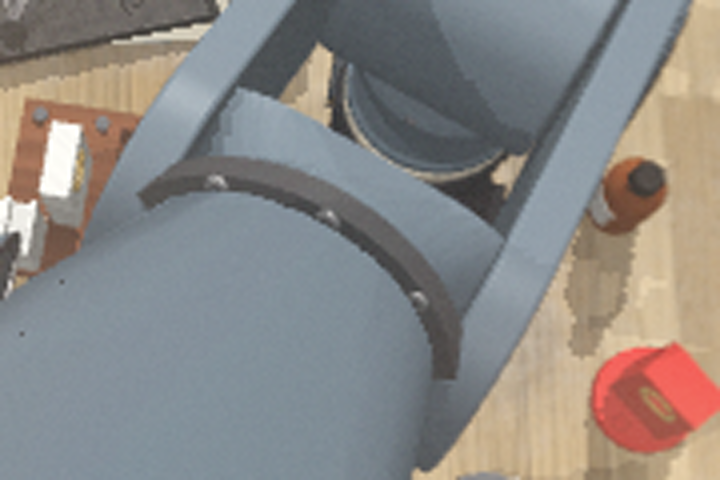

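Emit:
send_rows:
  moves:
    - [0, 0.03, 0.6, 0, 0, -0.01, 1]
    - [0, 0, 0.6, 0, 0, 0, 1]
    - [0, 0, 0.6, 0, 0, 0, 1]
    - [0, 0, 0.1, 0, 0, 0, 1]
    - [0, 0, 0, 0, 0, 0, 1]
    - [0, 0, 0, 0, 0, 0, 1]

```text
time_s: 20.25
position: [0.6352, -0.2604, 0.0606]
tcp_rot: [[0.171, 0.985, 0.001], [0.985, -0.171, -0.001], [-0.0, 0.001, -1.0]]
force: [0.1, -0.6, -2.7]
opening: 0.456
```

```bash
python3 t.py s 0 -86 52.3 -9.84
```

```text
target 633.7 -259.5 52.3 now [ 635.2 -260.4   60.6] yaw -9.87 tiltz [ 0.0011 -0.0007] open 0.45623351814719076 F [ 0.1 -0.6 -2.7] j [-31.6  45.8  79.2  -0.   54.9 -21.7] t 20.25
turn rz units (do first) -0.003
shift units after turn: x 0.03 y -0.06 z 0.33
shift units w/o turn [ 0.03 -0.06  0.33]
```

Emit:
send_rows:
  moves:
    - [0.02, -0.05, 0, 0, 0, 0, 1]
    - [0, 0, 0, 0, 0, 0, 1]
    - [0, 0, 0.1, 0, 0, 0, 1]
    - [0, 0, 0.1, 0, 0, 0, 1]
    - [0, 0, 0.1, 0, 0, 0, 1]
    - [0, 0, 0, 0, 0, 0, 1]
    - [0, 0, 0, 0, 0, 0, 1]

```text
time_s: 21.12
position: [0.6335, -0.2594, 0.0525]
tcp_rot: [[0.171, 0.985, -0.0], [0.985, -0.171, 0.0], [0.0, -0.0, -1.0]]
force: [0.5, -0.6, -3.1]
opening: 0.456
```

```bash
python3 t.py s 0 -86 52.3 -9.84
```

```text
target 633.7 -259.5 52.3 now [ 633.5 -259.4   52.5] yaw -9.87 tiltz [-0.  0.] open 0.45594821462018653 F [ 0.5 -0.6 -3.1] j [-31.6  46.3  79.6  -0.   54.1 -21.7] t 21.125
turn rz units (do first) -0.003
shift units after turn: x -0.00 y 0.01 z 0.01
shift units w/o turn [-0.    0.01  0.01]
```

Emit:
send_rows:
  moves:
    - [0, 0, 0.05, 0, 0, 0, 1]
    - [0, 0, 0, 0, 0, 0, 1]
    - [0, 0, 0, 0, 0, 0, 0]
    - [0, 0, 0, 0, 0, 0, -0.4]
    - [0, 0, 0, 0, 0, 0, -0.4]
    - [0, 0, -0.5, 0, 0, 0, -0.4]
    - [0, 0, -1, 0, 0, 0, -0.5]
    - [0, 0, -1, 0, 0, 0, -0.5]
    - [0, 0, -1, 0, 0, -1, -0.5]
    - [-1, -1, 0, 0, 0, -1, -0.5]
    - [-1, -1, 0, 0, 0, -0.9, -0.5]
    - [0, 0, 0, 0, 0, 0, -0.5]

```text
time_s: 22.62
position: [0.5873, -0.3159, 0.14]
tcp_rot: [[-0.324, 0.946, 0.001], [0.946, 0.324, -0.001], [-0.002, 0.0, -1.0]]
force: [-0.3, 0.6, 0.2]
opening: 0.749
```

```bash
sed -i 's/^/ /;s/^ //' f.py; python3 b.py >/dev/null; python3 f.py 2>/dev/null| egrep "rd"; python3 t.py 469.6 -321.7 130 19.3; python3 - <<'E'
from h import *
from f import *
d=np.load('c.npz')
for n in 'ts': rect(sel(d[n],.55,.70,-.32,-.2,.086,.093),n+' sq top')
c=cap('side'); save(c,'s4.png',(250,130,410,260),4)
E
```

```text
trd top n 0 c 0.0 0.0 size 0.0 0.0 ang 0.0 z nan mean [nan nan]
trd foot n 0 c 0.0 0.0 size 0.0 0.0 ang 0.0 z nan mean [nan nan]
srd top n 57 c 467.4 -319.2 size 40.7 25.1 ang 16.5 z 83.8 mean [ 467.7 -319.9]
srd foot n 53 c 466.9 -306.9 size 54.4 43.2 ang 0.9 z 11.4 mean [ 467.4 -307.7]
target 469.6 -321.7 130.0 now [ 588.3 -313.5  138.8] yaw 19.13 tiltz [0. 0.] open 0.7489341468016 F [ 0.6 -0.2 -0.5] j [-37.6  38.8  79.9   0.   61.3 -56.8] t 23.925
turn rz units (do first) -0.017
shift units after turn: x 1.26 y -4.59 z 0.35
shift units w/o turn [ 1.25 -4.59  0.35]
t sq top n 32 c 646.8 -251.3 size 10.2 21.0 ang 55.0 z 89.3 mean [ 647.8 -253.7]
s sq top n 92 c 631.5 -259.2 size 27.6 40.2 ang 77.4 z 87.6 mean [ 631.7 -258.3]
```

View pics/s4.png

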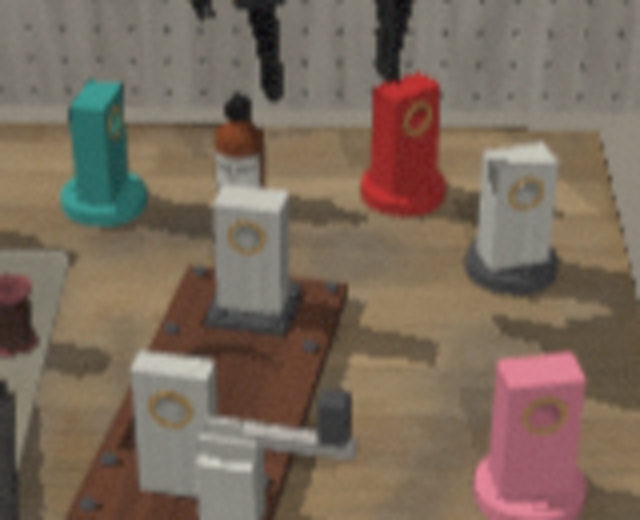

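Emit:
send_rows:
  moves:
    - [0.3, -0.95, 0, 0, 0, 0, -0.6]
    - [0.3, -0.95, 0, 0, 0, 0, -0.6]
    - [0.3, -0.95, 0, 0, 0, 0, -0.6]
    - [0.35, -0.95, 0, 0, 0, -0.02, -0.6]
    - [0, -0.79, 0, 0, 0, 0, -0.6]
    - [0, 0, 0.8, 0, 0, 0, -0.6]
    - [0, 0, 0, 0, 0, 0, -0.6]
    - [0, 0, 0, 0, 0, 0, -0.6]
    - [0, 0, 0, 0, 0, 0, -0.6]

```text
time_s: 25.1
position: [0.4703, -0.322, 0.1194]
tcp_rot: [[-0.331, 0.944, 0.001], [0.944, 0.331, -0.001], [-0.001, 0.001, -1.0]]
force: [0.2, -0.2, 0.3]
opening: 0.801
```

```bash
python3 t.py 469.6 -321.7 48.3 19.3; python3 - <<'E'
from h import *
from f import *
c=cap('side'); w=cloud(c); rect(sel(w,.40,.53,-.38,-.26,.083,.089),'s rd top'); save(c,'s5.png',(330,100,430,210),5)
E
```

```text
target 469.6 -321.7 48.3 now [ 470.3 -322.   119.4] yaw 19.35 tiltz [ 0.001 -0.001] open 0.8012188103793262 F [ 0.2 -0.2  0.3] j [-45.6  34.   95.5   0.   50.5 -65. ] t 25.1
turn rz units (do first) 0.005
shift units after turn: x 0.02 y -0.02 z 2.84
shift units w/o turn [ 0.03 -0.02  2.84]
s rd top n 53 c 468.3 -320.2 size 38.4 24.7 ang 14.6 z 83.8 mean [ 466.9 -319.5]
```

View pics/s5.png

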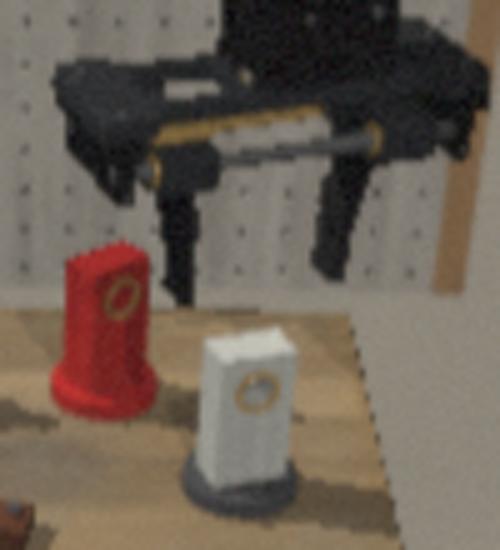

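Emit:
send_rows:
  moves:
    - [0, 0, 0.8, 0, 0, 0, -0.6]
    - [0, 0, 0.8, 0, 0, 0, -0.6]
    - [0, 0, 0.8, 0, 0, 0, -0.6]
    - [0, 0, 0.4, 0, 0, 0, -0.6]
    - [0, 0, 0, 0, 0, 0, -0.6]
    - [0, 0, 0, 0, 0, 0, 0]
    - [0, 0, 0, 0, 0, 0, 0.5]
    - [0, 0, 0, 0, 0, 0, 1]
    - [0, 0, 0, 0, 0, 0, 1]
    - [0, 0, 0, 0, 0, 0, 1]

```text
time_s: 26.4
position: [0.4698, -0.3218, 0.0492]
tcp_rot: [[-0.331, 0.944, 0.0], [0.944, 0.331, -0.0], [-0.0, 0.0, -1.0]]
force: [-0.0, -0.5, 2.0]
opening: 0.453
```

```bash
python3 t.py 469.6 -321.7 48.3 19.3
```

```text
target 469.6 -321.7 48.3 now [ 469.8 -321.8   49.2] yaw 19.33 tiltz [ 0.0003 -0.0004] open 0.4531801208160849 F [-0.  -0.5  2. ] j [-45.7  40.4  97.6  -0.   42.  -65. ] t 26.4
turn rz units (do first) 0.003
shift units after turn: x 0.01 y -0.00 z 0.03
shift units w/o turn [ 0.01 -0.    0.03]
```

Emit:
send_rows:
  moves:
    - [0, 0, -0.5, 0, 0, 0, 1]
    - [0, 0, -1, 0, 0, 0, 1]
    - [0, 0, -1, 0, 0, 0, 1]
    - [0, 0, -1, 0, 0, 1, 1]
    - [0, 0, -1, 0, 0, 1, 1]
    - [0, 0, 0, 0, 0, 0.9, 1]
    - [0, 0, 0, 0, 0, 0, 1]
    - [0, 0, 0, 0, 0, 0, 1]

```text
time_s: 27.4
position: [0.4693, -0.3212, 0.161]
tcp_rot: [[0.166, 0.986, -0.001], [0.986, -0.166, 0.001], [0.001, -0.001, -1.0]]
force: [0.5, 0.0, -2.3]
opening: 0.459
```

```bash
python3 t.py s 0 -15 150 -9.84
```

```text
target 645.8 -189.6 150.0 now [ 469.3 -321.2  161. ] yaw -9.54 tiltz [-0.0009  0.0009] open 0.458792706020708 F [ 0.5  0.  -2.3] j [-45.6  30.5  93.7  -0.   55.9 -36.1] t 27.4
turn rz units (do first) 0.03
shift units after turn: x 6.40 y 6.06 z 0.44
shift units w/o turn [6.36 6.09 0.44]
```

Emit:
send_rows:
  moves:
    - [0.9, 0.4, 0, 0, 0, 0.03, 1]
    - [0.9, 0.8, 0, 0, 0, 0, 1]
    - [0.9, 0.8, 0, 0, 0, 0, 1]
    - [0.9, 0.8, 0, 0, 0, 0, 1]
    - [0.9, 0.8, 0, 0, 0, 0, 1]
    - [0.9, 0.8, 0, 0, 0, 0, 1]
    - [0.9, 0.8, 0, 0, 0, 0, 1]
    - [0.1, 0.8, 0, 0, 0, 0, 1]
    - [0, 0.06, 0, 0, 0, 0, 1]
    - [0, 0, 0, 0, 0, 0, 1]
    - [0, 0, 0, 0, 0, 0, 1]
    - [0, 0, 0, 0, 0, 0, 1]

```text
time_s: 28.9
position: [0.6458, -0.1905, 0.1613]
tcp_rot: [[0.174, 0.985, -0.001], [0.985, -0.174, 0.0], [0.0, -0.001, -1.0]]
force: [-0.0, -0.7, -2.6]
opening: 0.455
```

```bash
python3 t.py s 0 -15 62 -9.84;  python3 - <<'E'
from h import *
c=cap('side'); save(c,'s6.png',(250,130,410,260),4)
E
```

```text
target 645.8 -189.6 62.0 now [ 645.8 -190.5  161.3] yaw -10.0 tiltz [-0.0006  0.0002] open 0.454705867184119 F [-0.  -0.7 -2.6] j [-25.9  37.8  77.8  -0.   64.4 -15.9] t 28.9
turn rz units (do first) -0.016
shift units after turn: x 0.04 y -0.00 z 3.97
shift units w/o turn [ 0.04 -0.    3.97]
```

View pics/s6.png

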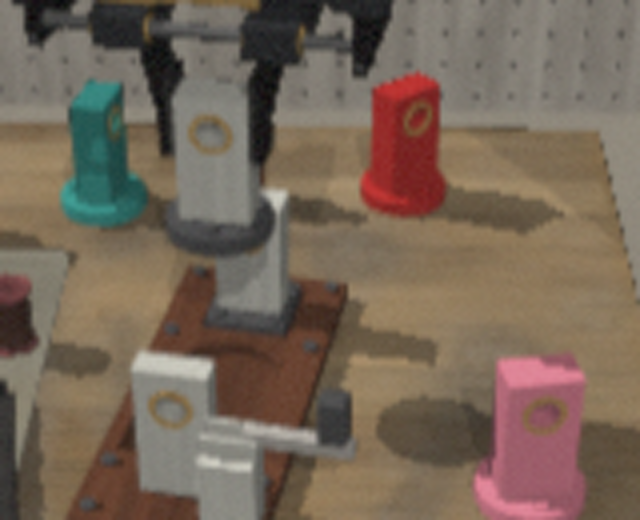

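Emit:
send_rows:
  moves:
    - [0.04, 0, 0.9, 0, 0, -0.01, 1]
    - [0, 0, 0.9, 0, 0, 0, 1]
    - [0, 0, 0.9, 0, 0, 0, 1]
    - [0, 0, 0.9, 0, 0, 0, 1]
    - [0, 0, 0.35, 0, 0, 0, 1]
    - [0, 0, 0, 0, 0, 0, 1]
    - [0, 0, 0, 0, 0, 0, 1]
    - [0, 0, 0, 0, 0, 0, 1]
    - [0, 0, 0, 0, 0, 0, 1]

```text
time_s: 30.08
position: [0.6471, -0.1894, 0.0633]
tcp_rot: [[0.171, 0.985, 0.001], [0.985, -0.171, -0.001], [-0.0, 0.001, -1.0]]
force: [0.8, 0.3, -2.8]
opening: 0.455
```

```bash
python3 t.py s 0 -15 53.2 -9.84
```

```text
target 645.8 -189.6 53.2 now [ 647.1 -189.4   63.3] yaw -9.87 tiltz [ 0.0012 -0.0006] open 0.4552771012405318 F [ 0.8  0.3 -2.8] j [-25.8  44.8  81.1   0.   54.  -15.9] t 30.075
turn rz units (do first) -0.003
shift units after turn: x -0.02 y -0.05 z 0.41
shift units w/o turn [-0.02 -0.05  0.41]
```

Emit:
send_rows:
  moves:
    - [-0.02, -0.04, 0.1, 0, 0, 0, 1]
    - [0, 0, 0.1, 0, 0, 0, 1]
    - [0, 0, 0.1, 0, 0, 0, 1]
    - [0, 0, 0.1, 0, 0, 0, 1]
    - [0, 0, 0, 0, 0, 0, 1]
    - [0, 0, 0, 0, 0, 0, 1]

```text
time_s: 30.82
position: [0.6456, -0.1895, 0.0532]
tcp_rot: [[0.171, 0.985, -0.0], [0.985, -0.171, -0.0], [-0.0, -0.0, -1.0]]
force: [-2.7, 1.3, 3.9]
opening: 0.456
```

```bash
python3 t.py s 0 -15 53.2 -9.84
```

```text
target 645.8 -189.6 53.2 now [ 645.6 -189.5   53.2] yaw -9.87 tiltz [-0.     -0.0001] open 0.45571521098171736 F [-2.7  1.3  3.9] j [-25.9  45.6  81.5  -0.   52.9 -16. ] t 30.825
turn rz units (do first) -0.003
shift units after turn: x 0.00 y 0.01 z -0.00
shift units w/o turn [ 0.    0.01 -0.  ]
```

Emit:
send_rows:
  moves:
    - [0, 0, 0, 0, 0, 0, 0.4]
    - [0, 0, 0, 0, 0, 0, 0]
    - [0, 0, 0, 0, 0, 0, -0.4]
    - [0, 0, 0, 0, 0, 0, -0.4]
    - [0, 0, -0.5, 0, 0, 0, -0.4]
    - [0, 0, -1, 0, 0, 0, -0.4]
    - [0, 0, -1, 0, 0, 0, -0.4]
    - [0, 0, -1, 0, 0, -1, 0]
    - [0, 0, -1, 0, 0, -1, 0]
    - [0, -1, 0, 0, 0, -1, 0]
    - [0, -1, 0, 0, 0, -1, 0]
    - [-1, -0.5, 0, 0, 0, -1, 0]

```text
time_s: 32.33
position: [0.5974, -0.2291, 0.1661]
tcp_rot: [[-0.65, 0.76, -0.002], [0.76, 0.65, 0.001], [0.002, -0.0, -1.0]]
force: [0.6, 0.3, 0.1]
opening: 0.502
```

Emit:
send_rows:
  moves:
    - [-0.8, 0.5, 0, 0, 0, -1, 0]
    - [-0.5, 0.8, 0, 0, 0, -1, 0]
    - [-0.3, 0.9, 0, 0, 0, -1, 0]
    - [-0.2, 1, 0, 0, 0, -1, 0]
    - [0, 1, 0, 0, 0, -0.8, 0]
    - [0, 1, 0, 0, 0, 0, 0]
    - [0, 1, 0, 0, 0, 0, 0]

```text
time_s: 33.2
position: [0.6808, -0.1168, 0.1655]
tcp_rot: [[-0.999, 0.035, 0.0], [0.035, 0.999, -0.0], [-0.0, -0.0, -1.0]]
force: [-0.7, 0.8, 0.1]
opening: 0.498
```

```bash
cat > sp.py <<'E'
from h import *
from f import *
C={n:cap(n) for n in ['top','side']}
for n,c in C.items():
    w=cloud(c)
    P=sel(w,.54,.70,.0,.07,.039,.046)
    # shaft top ridge: fit line via PCA
    q=P[:,:2]*1000; vx,vy,x0,y0=cv2.fitLine(q.astype(np.float32),cv2.DIST_HUBER,0,.01,.01).ravel()
    print(n,'shaft ang',np.degrees(np.arctan2(vy,vx)).round(2),'y at x=473',y0+(473-x0)*vy/vx,'y at 650',y0+(650-x0)*vy/vx,len(q))
    rect(sel(w,.42,.52,.0,.07,.040,.052),n+' handle')
    P=sel(w,.47,.57,.0,.07,.046,.056); rect(P[P[:,0]>.508],n+' collar')
    rect(sel(w,.60,.67,-.30,-.22,.086,.093),n+' sq top')
    rect(sel(w,.60,.69,-.22,-.15,.086,.093),n+' rd top')
    rect(sel(w,.54,.64,-.11,-.03,.098,.106),n+' knob')
    save(c,n+'6.png',(220,120,420,290),3.2)
E
python3 sp.py; python3 t.py 473 36.5 150 90
```

```text
target 473.0 36.5 150.0 now [ 680.6 -114.7  165.3] yaw 88.24 tiltz [-0.0007  0.0011] open 0.5010221680799782 F [ 1.2 -0.7 -0.9] j [-1.880e+01  3.880e+01  7.490e+01  1.000e-01  6.640e+01 -1.071e+02] t 33.3
turn rz units (do first) -0.176
shift units after turn: x 8.30 y 6.05 z 0.61
shift units w/o turn [8.48 5.79 0.63]Traceback (most recent call last):
  File "sp.py", line 8, in <module>
    q=P[:,:2]*1000; vx,vy,x0,y0=cv2.fitLine(q.astype(np.float32),cv2.DIST_HUBER,0,.01,.01).ravel()
                                ~~~~~~~~~~~^^^^^^^^^^^^^^^^^^^^^^^^^^^^^^^^^^^^^^^^^^^^^^^
cv2.error: OpenCV(4.12.0) /io/opencv/modules/imgproc/src/linefit.cpp:50: error: (-215:Assertion failed) count > 0 in function 'fitLine2D_wods'
```

Emit:
send_rows:
  moves:
    - [0.9, 0.9, 0, 0, 0, 0, 0]
    - [0.9, 1, 0, 0, 0, 0, 0]
    - [0.9, 1, 0, 0, 0, 0, 0]
    - [0.9, 1, 0, 0, 0, 0, 0]
    - [0.9, 1, 0, 0, 0, 0, 0]
    - [0.9, 1, 0, 0, 0, 0, 0]
    - [0.9, 1, 0, 0, 0, 0, 0]
    - [0.9, 1, 0, 0, 0, 0, 0]
    - [0.9, 1, 0, 0, 0, 0, 0]
    - [0.5, 1, 0, 0, 0, 0, 0]
    - [0, 1, 0, 0, 0, 0, 0]
    - [0, 1, 0, 0, 0, 0, 0]

```text
time_s: 34.8
position: [0.4762, 0.1864, 0.1655]
tcp_rot: [[-0.999, 0.034, 0.001], [0.034, 0.999, -0.0], [-0.001, -0.0, -1.0]]
force: [-0.3, 0.2, -0.5]
opening: 0.496
```

```bash
python3 sp.py; python3 t.py 473 36.5 150 90
```

```text
top shaft ang -2.1 y at x=473 37.243965 y at 650 30.744032 394
top handle n 260 c 482.0 36.5 size 18.6 75.5 ang 88.4 z 46.7 mean [476.5  36.4]
top collar n 38 c 533.0 33.8 size 25.2 26.6 ang 81.8 z 50.1 mean [524.6  34.8]
top sq top n 214 c 633.9 -259.7 size 24.2 40.0 ang 79.7 z 89.8 mean [ 633.7 -259.6]
top rd top n 210 c 645.9 -191.3 size 23.7 40.5 ang 79.6 z 89.9 mean [ 645.6 -191.2]
top knob n 50 c 580.0 -56.0 size 13.4 15.5 ang 81.0 z 101.1 mean [579.6 -56.5]
side shaft ang -2.43 y at x=473 39.7306 y at 650 32.219776 291
side handle n 95 c 501.2 36.7 size 19.2 36.6 ang 87.4 z 44.7 mean [496.2  39.6]
side collar n 35 c 522.3 38.8 size 20.7 5.6 ang 88.7 z 49.1 mean [522.4  39.7]
side sq top n 99 c 631.1 -259.0 size 27.8 40.5 ang 79.6 z 87.4 mean [ 631.6 -258.5]
side rd top n 116 c 643.9 -191.1 size 26.1 40.5 ang 79.8 z 87.7 mean [ 643.7 -190.1]
side knob n 30 c 577.8 -54.4 size 14.3 14.8 ang 72.2 z 99.2 mean [577.4 -55.2]
target 473.0 36.5 150.0 now [476.3 187.5 165.5] yaw 88.21 tiltz [0.0018 0.0003] open 0.5009391965610626 F [-0.5 -0.7 -0.4] j [  9.   26.3 101.6   0.   52.  -79.3] t 34.9
turn rz units (do first) -0.179
shift units after turn: x 0.13 y -6.04 z 0.62
shift units w/o turn [-0.05 -6.04  0.62]
```

View pics/side6.png

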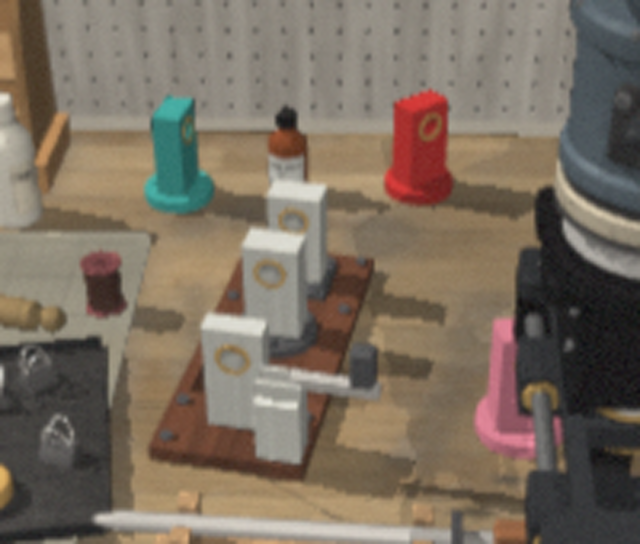

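View pics/top6.png

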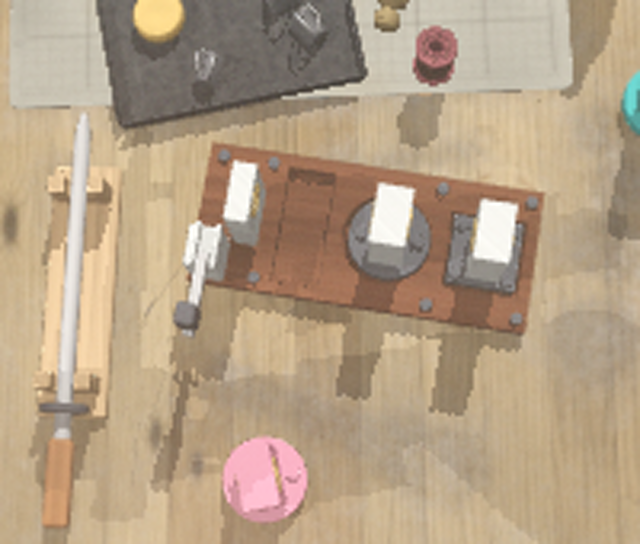

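Emit:
send_rows:
  moves:
    - [0, -1, 0, 0, 0, 0.02, 0]
    - [0, -1, 0, 0, 0, 0, 0]
    - [0, -1, 0, 0, 0, 0, 0]
    - [0, -1, 0, 0, 0, 0, 0]
    - [0, -1, 0, 0, 0, 0, 0]
    - [-0.5, -1, 0, 0, 0, 0, 0]
    - [0, 0, 1, 0, 0, 0, 0]
    - [0, 0, 1, 0, 0, 0, 0]
    - [0, 0, 1, 0, 0, 0, 0]
    - [0, 0, 0, 0, 0, 0, 0]
    - [0, 0, 0, 0, 0, 0, 0]

```text
time_s: 36.28
position: [0.4834, 0.0352, 0.0907]
tcp_rot: [[-0.999, 0.037, 0.001], [0.037, 0.999, -0.0], [-0.001, -0.0, -1.0]]
force: [0.4, -0.4, -0.1]
opening: 0.499
```

```bash
python3 t.py 485 36.6 17 87.9
```

```text
target 485.0 36.6 17.0 now [483.4  35.2  90.7] yaw 87.89 tiltz [ 0.001  -0.0004] open 0.4986941545455694 F [ 0.4 -0.4 -0.1] j [ -9.1  32.1 108.7  -0.   39.1 -96.9] t 36.275
turn rz units (do first) -0.001
shift units after turn: x -0.06 y 0.06 z 2.95
shift units w/o turn [-0.06  0.06  2.95]
```

Emit:
send_rows:
  moves:
    - [-0.06, 0.05, 0.8, 0, 0, 0, 0]
    - [0, 0, 0.8, 0, 0, 0, 0]
    - [0, 0, 0.8, 0, 0, 0, 0]
    - [0, 0, 0.5, 0, 0, 0, 0]
    - [0, 0, 0, 0, 0, 0, 0]
    - [0, 0, 0, 0, 0, 0, 0]
    - [0, 0, 0, 0, 0, 0, 0]
    - [0, 0, 0, 0, 0, 0, 0]

```text
time_s: 37.28
position: [0.4848, 0.037, 0.018]
tcp_rot: [[-0.999, 0.036, 0.001], [0.036, 0.999, -0.0], [-0.001, -0.0, -1.0]]
force: [-0.5, -0.2, -0.2]
opening: 0.501
```

```bash
python3 t.py 485 36.6 17 87.9;  python3 - <<'E'
from h import *
c=cap('side'); save(c,'s7.png',(220,200,420,320),4)
E
```

```text
target 485.0 36.6 17.0 now [484.8  37.   18. ] yaw 87.93 tiltz [ 0.001  -0.0002] open 0.5014834270523106 F [-0.5 -0.2 -0.2] j [ -8.8  40.5 110.3  -0.   29.1 -96.8] t 37.275
turn rz units (do first) 0.003
shift units after turn: x -0.01 y -0.02 z 0.04
shift units w/o turn [-0.01 -0.02  0.04]
```

View pics/s7.png

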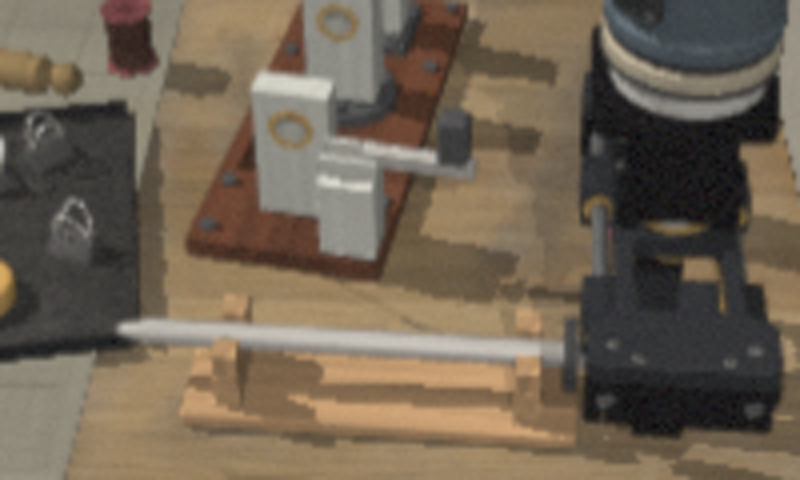

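Emit:
send_rows:
  moves:
    - [0, 0, 0, 0, 0, 0, 0.5]
    - [0, 0, 0, 0, 0, 0, 1]
    - [0, 0, 0, 0, 0, 0, 1]
    - [0, 0, 0, 0, 0, 0, 1]
    - [0, 0, 0, 0, 0, 0, 1]
    - [0, 0, -0.3, 0, 0, 0, 1]
    - [0, 0, -0.5, 0, 0, 0, 1]
    - [0, 0, -0.6, 0, 0, 0, 1]
    - [0, 0, -0.6, 0, 0, 0, 1]
    - [0, 0, 0, 0, 0, 0, 1]
    - [0, 0, 0, 0, 0, 0, 1]

```text
time_s: 38.7
position: [0.4844, 0.0371, 0.0678]
tcp_rot: [[-0.999, 0.036, 0.0], [0.036, 0.999, -0.0], [-0.0, -0.0, -1.0]]
force: [-0.3, -0.3, -1.3]
opening: 0.207
```

```bash
cat > ax.py <<'E'
from h import *
from f import *
import sys
# measure held spindle: tip landmark triangulation + shaft depth fit
s=status.read_state(); p=s['position']*1000; T=s['tcp_rot']
g=p-19*T[:,2]
C={n:cap(n) for n in ['top','side']}
o=[];
tip=[]
for n,c in C.items():
    for m in models.landmark_of(n,'spindle_tip')[:2]: print(n,'tip',round(m['confidence'],2),np.round(m['point'],1))
    m=models.landmark_of(n,'spindle_tip')
    if m: 
        P=np.array(c['pose']); r=P[:3,:3]@ray(c,m[0]['point']); tip.append((P[:3,3]*1000,r/np.linalg.norm(r)))
if len(tip)==2:
    A=sum(np.eye(3)-np.outer(r,r) for _,r in tip); b=sum((np.eye(3)-np.outer(r,r))@o for o,r in tip); X=np.linalg.solve(A,b); print('tip tri',X.round(1),'resid',[np.linalg.norm((np.eye(3)-np.outer(r,r))@(X-o)).round(1) for o,r in tip])
# jaw dir=tool y ; spindle -y direction (toward tip) = -tool x or +; choose
d=-T[:,0]
print('grip',g.round(1),'nominal dir to tip',d.round(3),'expected tip',(g+251*d).round(1))
for n,c in C.items():
    w=cloud(c).reshape(-1,3)*1000
    q=w-g; l=q@d; lat=q@T[:,1]; h=-(q@T[:,2])
    m=(l>60)&(l<235)&(abs(lat)<12)&(abs(h)<25)
    if m.sum()<30: print(n,'few',m.sum()); continue
    bins=np.arange(60,236,25); out=[]
    for a in bins[:-1]:
        k=m&(l>=a)&(l<a+25)
        if k.sum()>5: out.append((int(a+12),int(k.sum()),round(float(np.median(lat[k])),1),round(float(np.percentile(h[k],90)),1)))
    print(n,'(l,n,lat,top h)',out)
E
python3 ax.py; python3 t.py 485 36.6 67 87.9;python3 - <<'E'
from h import *
c=cap('side'); save(c,'s8.png',(220,200,420,320),4)
E
```

```text
top tip 0.88 [240.6 147.9]
side tip 0.79 [247.4 261. ]
tip tri [733.5  27.9  89. ] resid [np.float64(2.6), np.float64(2.6)]
grip [484.4  37.1  86.8] nominal dir to tip [ 0.999 -0.036  0.   ] expected tip [735.2  28.   86.8]
top (l,n,lat,top h) [(72, 66, -0.4, 5.9), (97, 66, -0.4, 5.4), (122, 66, -0.4, 5.5), (147, 64, -0.2, 5.3), (172, 62, -0.0, 5.1), (197, 60, -0.2, 5.6), (222, 62, -0.4, 4.6)]
side (l,n,lat,top h) [(72, 97, 4.3, 2.5), (97, 91, 4.6, 2.6), (122, 91, 5.0, 2.5), (147, 94, 4.6, 2.1), (172, 87, 4.8, 1.7), (197, 90, 4.2, 1.8), (222, 91, 4.4, 1.8)]
target 485.0 36.6 67.0 now [484.2  37.   67.1] yaw 87.93 tiltz [-0.001   0.0001] open 0.20529428501537203 F [-0.7  0.9 -1.7] j [ -8.8  34.8 109.3  -0.   35.9 -96.8] t 39.0
turn rz units (do first) 0.003
shift units after turn: x -0.03 y -0.02 z 0.01
shift units w/o turn [-0.03 -0.02  0.01]
```

View pics/s8.png

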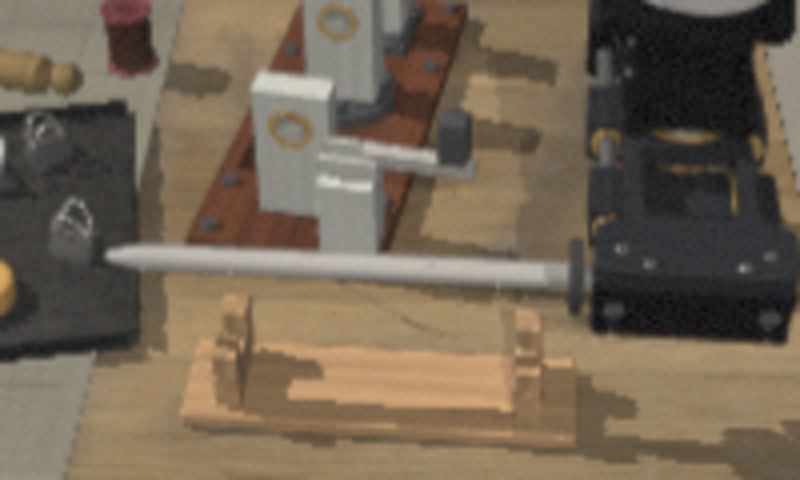

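Emit:
send_rows:
  moves:
    - [0, 0, -0.5, 0, 0, 0, 1]
    - [0, 0.4, -0.5, 0, 0, 0, 1]
    - [0, 0.7, 0, 0, 0, 0, 1]
    - [0, 0.8, 0, 0, 0, 0, 1]
    - [0, 0.8, 0, 0, 0, 0, 1]
    - [0, 0.8, 0, 0, 0, 0, 1]
    - [0, 0.8, 0, 0, 0, 0, 1]
    - [0, 0.8, 0, 0, 0, 0, 1]
    - [0, 0.8, 0, 0, 0, 0, 1]
    - [0, 0.8, 0, 0, 0, 0, 1]
    - [0, 0.5, 0, 0, 0, 0, 1]
    - [0, 0, 0, 0, 0, 0, 1]

```text
time_s: 40.55
position: [0.4906, 0.2182, 0.0925]
tcp_rot: [[-0.999, 0.034, 0.0], [0.034, 0.999, 0.0], [-0.0, 0.0, -1.0]]
force: [0.4, 0.0, -2.3]
opening: 0.206
```

Emit:
send_rows:
  moves:
    - [0, 0, 0, 0, 0, 0.5, 1]
    - [0, 0, 0, 0, 0, 0.8, 1]
    - [0, 0, 0, 0, 0, 0.9, 1]
    - [0, 0, 0, 0, 0, 0.9, 1]
    - [0, 0, 0, 0, 0, 0.9, 1]
    - [0, 0, 0, 0, 0, 0.9, 1]
    - [0, 0, 0, 0, 0, 0.9, 1]
    - [0, 0, 0, 0, 0, 0.9, 1]
    - [0, 0, 0, 0, 0, 0.9, 1]
    - [0, 0, 0, 0, 0, 0.9, 1]
    - [0, 0, 0, 0, 0, 0.8, 1]
    - [0, 0, 0, 0, 0, 0.47, 1]

```text
time_s: 42.05
position: [0.4911, 0.2164, 0.0926]
tcp_rot: [[0.174, 0.985, 0.0], [0.985, -0.174, 0.0], [0.0, 0.0, -1.0]]
force: [0.5, 0.7, -2.6]
opening: 0.205
```

Emit:
send_rows:
  moves:
    - [0, 0, 0, 0, 0, 0, 1]
    - [0, 0, 0, 0, 0, 0, 1]
    - [0, 0, 0, 0, 0, 0, 1]

```text
time_s: 42.42
position: [0.491, 0.2168, 0.0926]
tcp_rot: [[0.169, 0.986, 0.0], [0.986, -0.169, -0.0], [-0.0, 0.0, -1.0]]
force: [0.2, -0.0, -1.4]
opening: 0.205
```

```bash
python3 t.py s 0 362 51 -9.84
```

```text
target 710.3 181.9 51.0 now [491.  216.8  92.6] yaw -9.74 tiltz [ 0.0001 -0.    ] open 0.20478156674590073 F [ 0.2 -0.  -1.4] j [ 11.9  34.6 101.2  -0.   44.2  21.6] t 42.425
turn rz units (do first) 0.01
shift units after turn: x 0.12 y 8.88 z 1.66
shift units w/o turn [0.11 8.88 1.66]
```

Emit:
send_rows:
  moves:
    - [0.7, 0, 0, 0, 0, 0.01, 1]
    - [0.6, 0.4, 0, 0, 0, 0, 1]
    - [0, 0.8, 0, 0, 0, 0, 1]
    - [0, 0.9, 0, 0, 0, 0, 1]
    - [0, 0.9, 0, 0, 0, 0, 1]
    - [0, 1, 0, 0, 0, 0, 1]
    - [0, 1, 0, 0, 0, 0, 1]
    - [0, 1, 0, 0, 0, 0, 1]
    - [0, 1, 0, 0, 0, 0, 1]
    - [0, 0.9, 0.5, 0, 0, 0, 1]
    - [0, 0.7, 0.7, 0, 0, 0, 1]
    - [0, 0.3, 0.4, 0, 0, 0, 1]

```text
time_s: 43.92
position: [0.7159, 0.2117, 0.0511]
tcp_rot: [[0.171, 0.985, -0.001], [0.985, -0.171, 0.0], [-0.0, -0.001, -1.0]]
force: [-0.5, 0.8, -1.4]
opening: 0.207
```

Emit:
send_rows:
  moves:
    - [0, 0, 0, 0, 0, 0, 1]
    - [0, 0, 0, 0, 0, 0, 1]
    - [0, 0, 0, 0, 0, 0, 1]
    - [0, 0, 0, 0, 0, 0, 1]

```text
time_s: 44.42
position: [0.7157, 0.2111, 0.0534]
tcp_rot: [[0.171, 0.985, 0.001], [0.985, -0.171, 0.0], [0.0, 0.001, -1.0]]
force: [-0.4, -0.2, -2.2]
opening: 0.202
```

```bash
python3 t.py s 0 390 51 -9.84; python3 ax.py; python3 - <<'E'
from h import *
c=cap('side'); save(c,'s9.png',(200,180,400,330),4)
E
```

```text
target 715.0 209.5 51.0 now [715.7 211.1  53.4] yaw -9.86 tiltz [0.0008 0.0002] open 0.2023781527924869 F [-0.4 -0.2 -2.2] j [ 7.9 50.2 69.1  0.  60.6 17.7] t 44.425
turn rz units (do first) -0.002
shift units after turn: x -0.07 y -0.02 z 0.10
shift units w/o turn [-0.07 -0.02  0.09]
top tip 0.67 [271.5 175.6]
side tip 0.92 [283.7 246.1]
tip tri [676.  -37.7  69.2] resid [np.float64(1.8), np.float64(1.8)]
grip [715.7 211.1  72.4] nominal dir to tip [-0.171 -0.985 -0.   ] expected tip [672.7 -36.2  72.3]
top (l,n,lat,top h) [(72, 57, -1.7, 6.0), (97, 58, -1.3, 5.9), (122, 60, -1.4, 5.4), (147, 57, -1.3, 5.2), (172, 59, -1.7, 4.9), (197, 58, -1.0, 4.4), (222, 61, -1.2, 4.8)]
side (l,n,lat,top h) [(122, 15, -7.1, 2.0), (147, 67, -4.5, 3.0), (172, 68, -3.8, 2.4), (197, 63, -4.2, 2.1), (222, 59, -3.9, 2.4)]
```

View pics/s9.png

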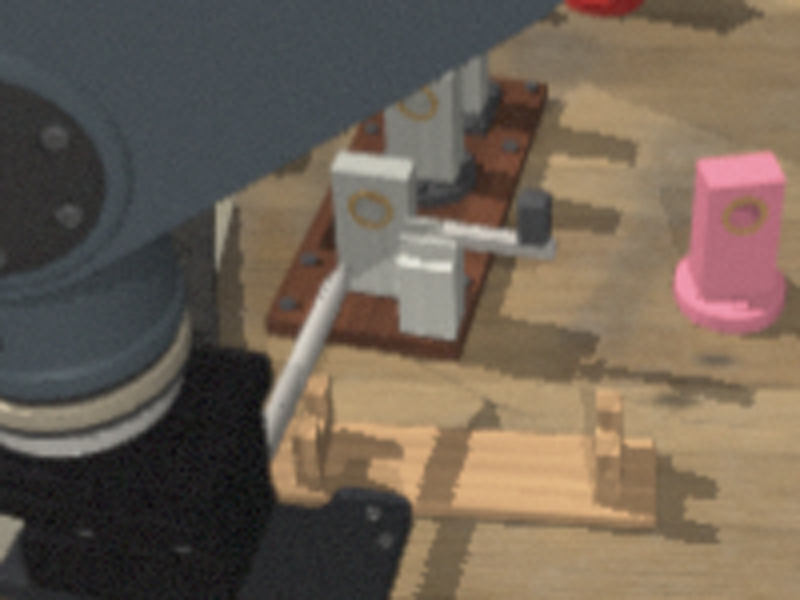

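Emit:
send_rows:
  moves:
    - [0, -0.02, 0.1, 0, -0.04, 0, 1]
    - [-0.5, 0, 0, 0, 0, 0, 1]
    - [-0.5, 0, 0, 0, 0, 0, 1]
    - [-0.3, 0, 0, 0, 0, 0, 1]
    - [0, 0, 0, 0, 0, 0, 1]
    - [0, 0, 0, 0, 0, 0, 1]
    - [0, 0, 0, 0, 0, 0, 1]
    - [0, 0, 0, 0, 0, 0, 1]

```text
time_s: 45.78
position: [0.7096, 0.1793, 0.0503]
tcp_rot: [[0.171, 0.985, -0.001], [0.985, -0.171, -0.007], [-0.007, 0.0, -1.0]]
force: [0.5, -0.1, -1.6]
opening: 0.206
```

```bash
python3 t.py s 0 349 51 -9.84; python3 ax.py; python3 - <<'E'
from h import *
c=cap('side'); save(c,'s10.png',(260,200,340,270),8)
c=cap('top'); save(c,'t10.png',(250,160,330,230),8)
E
```

```text
target 708.0 169.1 51.0 now [709.6 179.3  50.3] yaw -9.84 tiltz [-0.0011 -0.0068] open 0.20639799283013624 F [ 0.5 -0.1 -1.6] j [ 5.6 49.6 71.5 -0.4 59.1 15.7] t 45.775
turn rz units (do first) -0.0
shift units after turn: x -0.41 y 0.01 z -0.03
shift units w/o turn [-0.41  0.01 -0.03]
top tip 0.76 [285.4 177.9]
side tip 0.72 [288.6 236.3]
tip tri [670.  -68.4  69.1] resid [np.float64(2.1), np.float64(2.1)]
grip [709.7 179.4  69.3] nominal dir to tip [-0.171 -0.985  0.007] expected tip [666.8 -67.9  71. ]
top (l,n,lat,top h) [(72, 57, -1.7, 5.9), (97, 57, -1.6, 5.8), (122, 60, -1.6, 5.9), (147, 63, -1.8, 4.7), (172, 64, -1.3, 5.1), (197, 61, -1.5, 4.8), (222, 57, -1.0, 4.5)]
side (l,n,lat,top h) [(147, 45, -6.0, 3.0), (172, 65, -4.6, 3.0), (197, 59, -4.2, 2.4), (222, 51, -3.6, 2.3)]
```

View pics/s10.png

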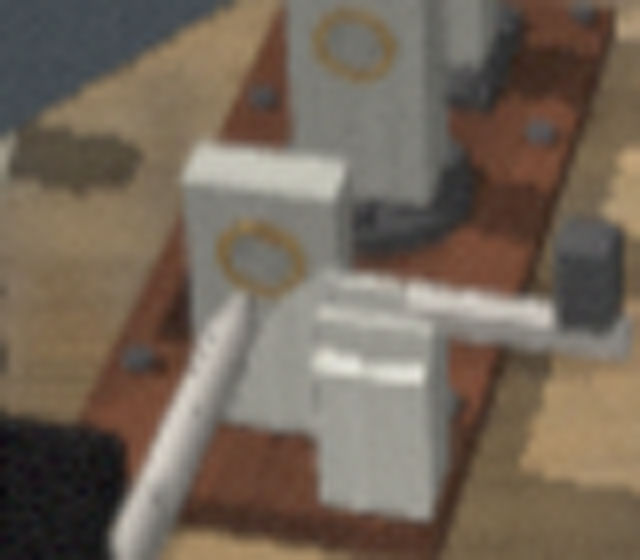

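View pics/t10.png

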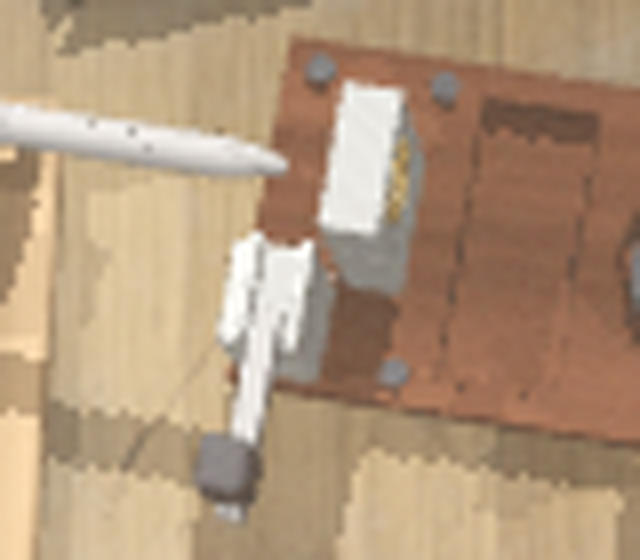

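Emit:
send_rows:
  moves:
    - [-0.4, 0, 0, 0, 0, 0, 1]
    - [-0.4, 0, 0, 0, 0, 0, 1]
    - [-0.4, 0, 0.01, 0, 0, 0, 1]
    - [-0.4, 0, 0, 0, 0, 0, 1]
    - [0, 0, 0, 0, 0, 0, 1]
    - [0, 0, 0, 0, 0, 0, 1]
    - [0, 0, 0, 0, 0, 0, 1]

```text
time_s: 47.05
position: [0.7029, 0.1399, 0.0503]
tcp_rot: [[0.171, 0.985, -0.001], [0.985, -0.171, -0.007], [-0.007, 0.0, -1.0]]
force: [-0.0, 0.0, -2.1]
opening: 0.202
```

```bash
python3 t.py s 0 135 50.3 -9.84
```

```text
target 671.5 -41.8 50.3 now [702.9 139.9  50.3] yaw -9.85 tiltz [-0.001  -0.0067] open 0.20171887797284446 F [-0.   0.  -2.1] j [ 2.5 48.6 74.1 -0.5 57.4 12.6] t 47.05
turn rz units (do first) -0.001
shift units after turn: x -7.37 y 0.00 z 0.00
shift units w/o turn [-7.37  0.01  0.05]
```

Emit:
send_rows:
  moves:
    - [-0.5, 0, 0, 0, 0, 0, 1]
    - [-0.5, 0, 0.01, 0, 0, 0, 1]
    - [-0.5, 0, 0, 0, 0, 0, 1]
    - [-0.5, 0, 0.01, 0, 0, 0, 1]
    - [-0.5, 0, 0, 0, 0, 0, 1]
    - [0, 0, 0, 0, 0, 0, 1]
    - [0, 0, 0, 0, 0, 0, 1]
    - [0, 0, 0, 0, 0, 0, 1]

```text
time_s: 48.05
position: [0.6922, 0.0785, 0.0503]
tcp_rot: [[0.171, 0.985, -0.001], [0.985, -0.171, -0.007], [-0.007, 0.0, -1.0]]
force: [0.3, 0.5, -1.8]
opening: 0.205
```

```bash
python3 t.py s 0 135 50.3 -9.84; python3 - <<'E'
from h import *
c=cap('side'); save(c,'s11.png',(260,180,340,250),8)
c=cap('top'); save(c,'t11.png',(250,160,410,230),5)
E
```

```text
target 671.5 -41.8 50.3 now [692.2  78.5  50.3] yaw -9.83 tiltz [-0.001  -0.0067] open 0.20458995392618423 F [ 0.3  0.5 -1.8] j [-2.5 47.3 77.6 -0.5 55.2  7.6] t 48.05
turn rz units (do first) 0.001
shift units after turn: x -4.88 y 0.01 z -0.00
shift units w/o turn [-4.88  0.01  0.03]
```

View pics/t11.png

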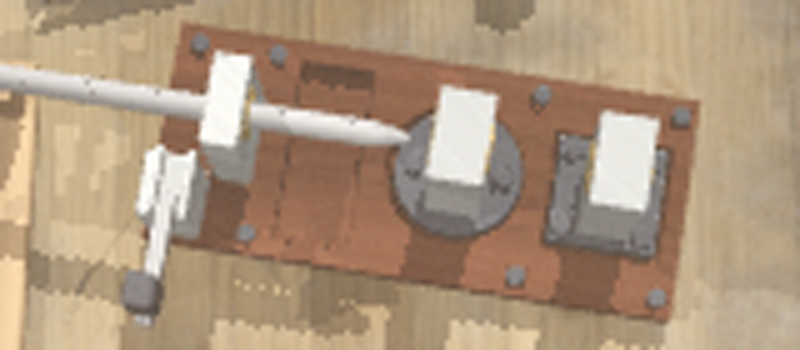

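The spindle is through the bearing with no force, and its tip is on line with the round block. I'll continue.

Emit:
send_rows:
  moves:
    - [-0.3, 0, 0, 0, 0, 0, 1]
    - [-0.3, 0, 0.01, 0, 0, 0, 1]
    - [-0.3, 0, 0, 0, 0, 0, 1]
    - [-0.3, 0, 0, 0, 0, 0, 1]
    - [0, 0, 0, 0, 0, 0, 1]
    - [0, 0, 0, 0, 0, 0, 1]

```text
time_s: 48.9
position: [0.687, 0.0483, 0.0503]
tcp_rot: [[0.172, 0.985, -0.001], [0.985, -0.172, -0.007], [-0.007, 0.0, -1.0]]
force: [-0.2, -0.1, -2.5]
opening: 0.206
```

Emit:
send_rows:
  moves:
    - [-0.3, 0, 0, 0, 0, 0, 1]
    - [-0.3, 0, 0.01, 0, 0, 0, 1]
    - [-0.3, 0, 0, 0, 0, 0, 1]
    - [-0.3, 0, 0, 0, 0, 0, 1]
    - [0, 0, 0, 0, 0, 0, 1]
    - [0, 0, 0, 0, 0, 0, 1]

```text
time_s: 49.65
position: [0.6818, 0.0188, 0.0502]
tcp_rot: [[0.172, 0.985, -0.001], [0.985, -0.172, -0.007], [-0.007, 0.0, -1.0]]
force: [-0.2, 1.5, -1.4]
opening: 0.206
```

```bash
python3 t.py s 0 135 50.3 -9.84; python3 - <<'E'
from h import *
c=cap('top'); save(c,'t12.png',(250,160,410,230),5)
E
```

```text
target 671.5 -41.8 50.3 now [681.8  18.8  50.2] yaw -9.89 tiltz [-0.0012 -0.0067] open 0.20626332890286433 F [-0.2  1.5 -1.4] j [-7.6 46.4 80.  -0.5 53.6  2.6] t 49.65
turn rz units (do first) -0.005
shift units after turn: x -2.46 y 0.01 z -0.01
shift units w/o turn [-2.46  0.01  0.01]
```

View pics/t12.png

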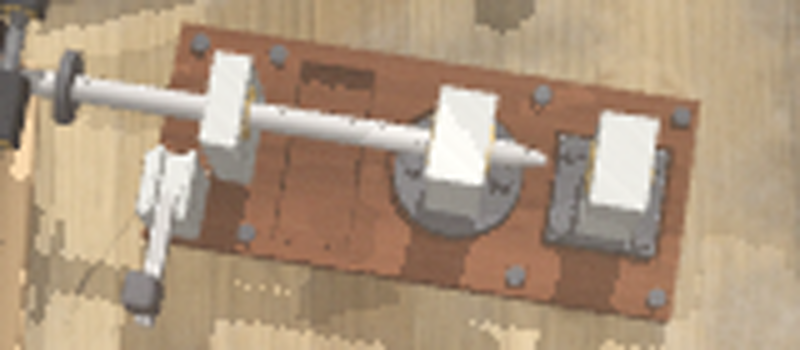

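Emit:
send_rows:
  moves:
    - [-0.3, 0, 0, 0, 0, 0, 1]
    - [-0.3, 0, 0, 0, 0, 0, 1]
    - [-0.3, 0, 0, 0, 0, 0, 1]
    - [-0.3, 0, 0, 0, 0, 0, 1]
    - [0, 0, 0, 0, 0, 0, 1]
    - [0, 0, 0, 0, 0, 0, 1]

```text
time_s: 50.45
position: [0.6766, -0.0108, 0.0504]
tcp_rot: [[0.172, 0.985, -0.001], [0.985, -0.172, -0.007], [-0.007, -0.0, -1.0]]
force: [-0.2, 0.1, -1.3]
opening: 0.204
```

Emit:
send_rows:
  moves:
    - [-0.3, 0, 0, 0, 0, 0, 1]
    - [-0.3, 0, 0, 0, 0, 0, 1]
    - [-0.3, 0, 0, 0, 0, 0, 1]
    - [0, 0, 0, 0, 0, 0, 1]
    - [0, 0, 0, 0, 0, 0, 1]

```text
time_s: 51.08
position: [0.6728, -0.033, 0.0505]
tcp_rot: [[0.172, 0.985, -0.001], [0.985, -0.172, -0.007], [-0.007, -0.0, -1.0]]
force: [-0.2, 0.6, -2.4]
opening: 0.207
```

```bash
python3 t.py s 0 135 50.3 -9.84; python3 - <<'E'
from h import *
c=cap('top'); save(c,'t13.png',(250,160,410,230),5)
c=cap('side'); save(c,'s13.png',(250,160,370,260),5)
E
```

```text
target 671.5 -41.8 50.3 now [672.8 -33.   50.5] yaw -9.88 tiltz [-0.0012 -0.0067] open 0.2066361485562445 F [-0.2  0.6 -2.4] j [-12.1  45.8  81.4  -0.5  52.8  -1.9] t 51.075
turn rz units (do first) -0.004
shift units after turn: x -0.36 y 0.01 z 0.01
shift units w/o turn [-0.36  0.01  0.01]
```

View pics/t13.png

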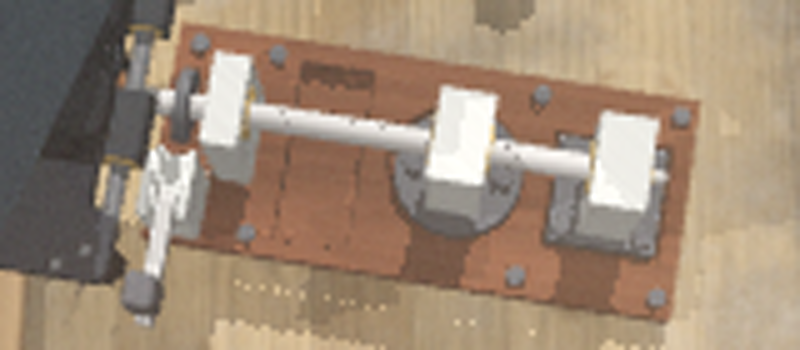

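View pics/s13.png

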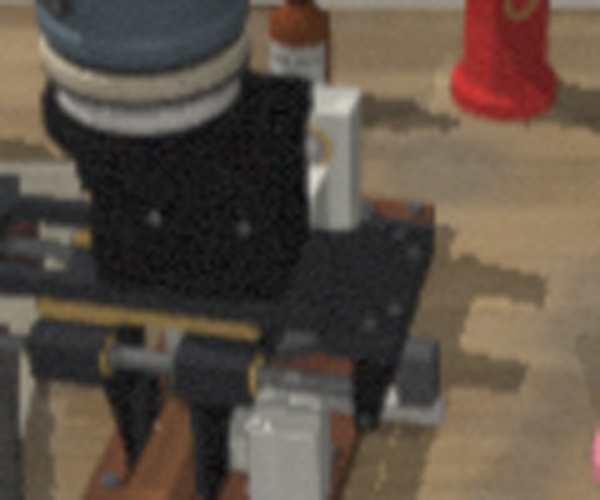

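Emit:
send_rows:
  moves:
    - [-0.15, 0, 0, 0, 0, 0, 1]
    - [-0.1, 0, 0, 0, 0, 0, 1]
    - [0, 0, 0, 0, 0, 0, 1]
    - [0, 0, 0, 0, 0, 0, 1]

```text
time_s: 51.68
position: [0.6717, -0.0392, 0.0506]
tcp_rot: [[0.172, 0.985, -0.001], [0.985, -0.172, -0.007], [-0.007, 0.0, -1.0]]
force: [0.9, -0.9, -1.4]
opening: 0.202
```

Emit:
send_rows:
  moves:
    - [-0.08, 0, 0, 0, 0, 0, 1]
    - [0, 0, 0, 0, 0, 0, 1]
    - [0, 0, 0, 0, 0, 0, 1]

```text
time_s: 52.05
position: [0.6714, -0.0411, 0.0506]
tcp_rot: [[0.171, 0.985, -0.001], [0.985, -0.171, -0.007], [-0.007, 0.0, -1.0]]
force: [-0.3, 0.7, -1.5]
opening: 0.204
```

Emit:
send_rows:
  moves:
    - [-0.06, 0, 0, 0, 0, 0, 1]
    - [0, 0, 0, 0, 0, 0, 1]
    - [0, 0, 0, 0, 0, 0, 1]

```text
time_s: 52.42
position: [0.6713, -0.0419, 0.0506]
tcp_rot: [[0.172, 0.985, -0.001], [0.985, -0.172, -0.006], [-0.006, 0.0, -1.0]]
force: [1.2, 3.0, -2.1]
opening: 0.202
```

Emit:
send_rows:
  moves:
    - [-0.06, 0, 0, 0, 0, 0, 1]
    - [0, 0, 0, 0, 0, 0, 1]
    - [0, 0, 0, 0, 0, 0, 1]

```text
time_s: 52.8
position: [0.6713, -0.0419, 0.0506]
tcp_rot: [[0.172, 0.985, -0.0], [0.985, -0.172, -0.004], [-0.004, 0.0, -1.0]]
force: [1.9, 6.8, -2.3]
opening: 0.203
```

Emit:
send_rows:
  moves:
    - [-0.06, 0, 0, 0, 0, 0, 1]
    - [0, 0, 0, 0, 0, 0, 1]
    - [0, 0, 0, 0, 0, 0, 1]

```text
time_s: 53.18
position: [0.6713, -0.0419, 0.0507]
tcp_rot: [[0.172, 0.985, 0.0], [0.985, -0.172, -0.002], [-0.002, 0.001, -1.0]]
force: [3.9, 10.3, -1.6]
opening: 0.204
```

```bash
python3 t.py s 0 135 50.3 -9.84; python3 - <<'E'
from h import *
c=cap('top'); save(c,'t14.png',(260,160,340,230),8)
E
```

```text
target 671.5 -41.8 50.3 now [671.3 -41.9  50.7] yaw -9.92 tiltz [ 0.0004 -0.0019] open 0.20426049914322872 F [ 3.9 10.3 -1.6] j [-13.   45.7  81.6  -0.1  52.6  -3. ] t 53.175
turn rz units (do first) -0.008
shift units after turn: x 0.01 y 0.01 z 0.01
shift units w/o turn [0.01 0.01 0.01]
```

View pics/t14.png

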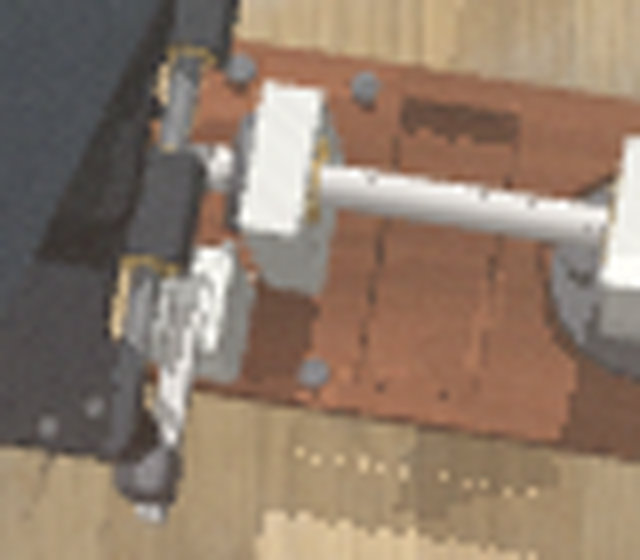

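Emit:
send_rows:
  moves:
    - [0.1, 0, 0, 0, 0, 0, 1]
    - [0, 0, 0, 0, 0, 0, 0.3]
    - [0, 0, 0, 0, 0, 0, 0.2]
    - [0, 0, 0, 0, 0, 0, 0.2]
    - [0, 0, 0, 0, 0, 0, 0.2]
    - [0, 0, -0.5, 0, 0.03, 0, 0.2]
    - [0, 0, -1, 0, 0, 0, 0.2]
    - [0, 0, -1, 0, 0, 0, 0.2]
    - [0, 0, -1, 0, 0, 0, 0.5]
    - [0, 0, -1, 0, 0, 0, 1]
    - [0, 0, 0, 0, 0, 0, 1]
    - [0, 0, 0, 0, 0, 0, 1]

```text
time_s: 54.72
position: [0.6705, -0.0427, 0.1627]
tcp_rot: [[0.171, 0.985, -0.001], [0.985, -0.171, -0.002], [-0.002, -0.001, -1.0]]
force: [-0.4, -0.0, -0.2]
opening: 0.046
```

```bash
python3 t.py s -112 105.2 165 -9.84; python3 - <<'E'
from h import *
from f import *
c=cap('top'); save(c,'t15.png',(250,160,410,230),5)
c=cap('side'); save(c,'s15.png',(250,160,370,260),5)
w=cloud(c); rect(sel(w,.54,.64,-.11,-.03,.097,.106),'knob')
E
```

```text
target 556.0 -52.0 165.0 now [670.5 -42.7 162.7] yaw -9.87 tiltz [-0.0012 -0.0015] open 0.04580906495720203 F [-0.4 -0.  -0.2] j [-13.1  37.6  77.9  -0.1  64.5  -3.2] t 54.725
turn rz units (do first) -0.003
shift units after turn: x -1.15 y -4.45 z -0.09
shift units w/o turn [-1.15 -4.45 -0.09]
knob n 37 c 577.6 -55.0 size 12.9 15.6 ang 81.9 z 99.0 mean [577.9 -54.3]
```

View pics/t15.png

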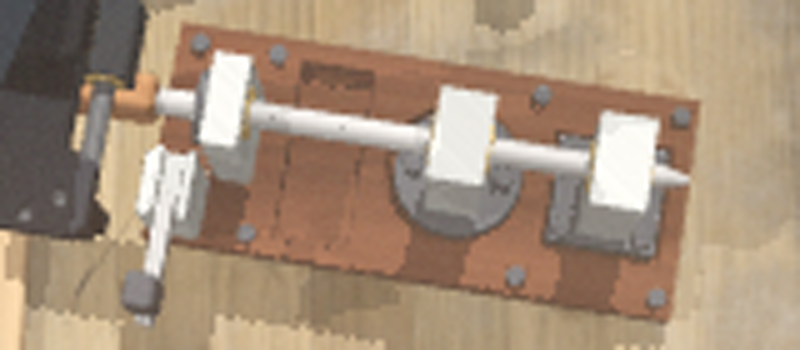

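View pics/s15.png

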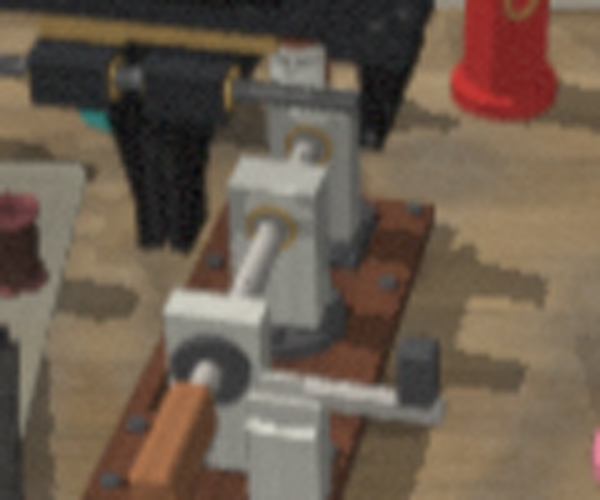

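Emit:
send_rows:
  moves:
    - [-0.6, -0.6, 0, 0, 0, 0, 1]
    - [-0.55, -0.8, 0, 0, 0, 0, 1]
    - [0, -0.9, 0, 0, 0, 0, 1]
    - [0, -0.9, 0, 0, 0, 0, 1]
    - [0, -0.9, 0, 0, 0, 0, 1]
    - [0, -0.6, 0, 0, 0, 0, 1]
    - [0, 0, 0, 0, 0, 0, 1]
    - [0, 0, 0, 0, 0, 0, 1]
    - [0, 0, 0, 0, 0, 0, 1]

```text
time_s: 55.95
position: [0.5514, -0.0513, 0.1632]
tcp_rot: [[0.171, 0.985, 0.001], [0.985, -0.171, -0.002], [-0.002, 0.001, -1.0]]
force: [0.3, -1.0, 0.6]
opening: 0.005
```

```bash
python3 t.py s -118 105.2 82 -9.84; python3 - <<'E'
from h import *
c=cap('side'); save(c,'s16.png',(270,140,390,260),5)
E
```

```text
target 550.1 -51.0 82.0 now [551.4 -51.3 163.2] yaw -9.87 tiltz [ 0.0008 -0.002 ] open 0.005406916255481124 F [ 0.3 -1.   0.6] j [-16.8  29.3  95.8  -0.1  54.8  -6.9] t 55.95
turn rz units (do first) -0.003
shift units after turn: x 0.00 y -0.05 z 3.25
shift units w/o turn [ 0.01 -0.06  3.25]
```

View pics/s16.png

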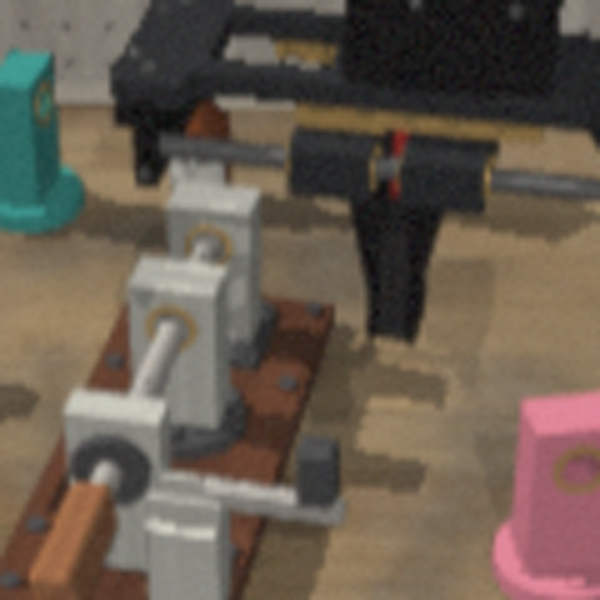

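Emit:
send_rows:
  moves:
    - [0, -0.05, 0.8, 0, 0, 0, 1]
    - [0, 0, 0.8, 0, 0, 0, 1]
    - [0, 0, 0.8, 0, 0, 0, 1]
    - [0, 0, 0.8, 0, 0, 0, 1]
    - [0, 0, 0, 0, 0, 0, 1]
    - [0, 0, 0, 0, 0, 0, 1]
    - [0, 0.2, 0, 0, 0, 0, 1]
    - [0, 0.2, 0, 0, 0, 0, 1]
    - [0, 0.2, 0, 0, 0, 0, 1]
    - [0, 0.2, 0, 0, 0, 0, 1]
    - [0, 0, 0, 0, 0, 0, 1]
    - [0, 0, 0, 0, 0, 0, 1]

```text
time_s: 57.5
position: [0.5692, -0.0544, 0.0831]
tcp_rot: [[0.171, 0.985, 0.0], [0.985, -0.171, -0.002], [-0.002, 0.001, -1.0]]
force: [-1.3, -0.1, -0.2]
opening: 0.005
```

Emit:
send_rows:
  moves:
    - [0, 0.2, 0, 0, 0, 0, 1]
    - [0, 0.2, 0, 0, 0, 0, 1]
    - [0, 0.1, 0, 0, 0, 0, 1]
    - [0, 0, 0, 0, 0, 0, 1]
    - [0, 0, 0, 0, 0, 0, 1]

```text
time_s: 58.12
position: [0.5816, -0.0566, 0.0832]
tcp_rot: [[0.171, 0.985, 0.001], [0.985, -0.171, -0.002], [-0.002, 0.001, -1.0]]
force: [0.8, 0.2, 0.4]
opening: 0.005
```

```bash
python3 t.py s -78 105.2 82 -9.84; python3 - <<'E'
from h import *
from f import *
c=cap('side'); save(c,'s17.png',(270,140,390,260),5)
E
```

```text
target 589.5 -57.8 82.0 now [581.6 -56.6  83.2] yaw -9.86 tiltz [ 0.0008 -0.0021] open 0.005406184066025072 F [0.8 0.2 0.4] j [-16.5  38.   94.5  -0.1  47.4  -6.5] t 58.125
turn rz units (do first) -0.002
shift units after turn: x 0.01 y 0.32 z 0.05
shift units w/o turn [0.01 0.32 0.05]
```

View pics/s17.png

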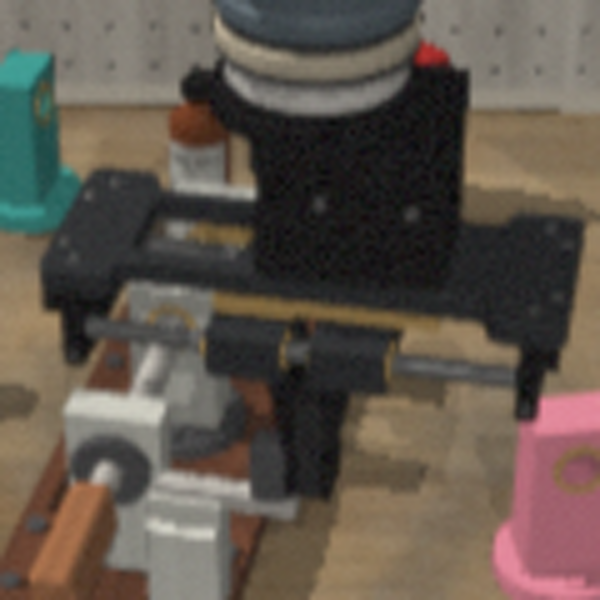

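Emit:
send_rows:
  moves:
    - [0, 0.2, 0, 0, 0, 0, 1]
    - [0, 0.15, 0, 0, 0, 0, 1]
    - [0, 0, 0, 0, 0, 0, 1]
    - [0, 0, 0, 0, 0, 0, 1]

```text
time_s: 58.68
position: [0.5904, -0.0581, 0.0832]
tcp_rot: [[0.171, 0.985, 0.001], [0.985, -0.171, -0.002], [-0.002, 0.001, -1.0]]
force: [-1.0, -0.3, 0.4]
opening: 0.006
```

Emit:
send_rows:
  moves:
    - [0, 0.1, 0, 0, 0, 0, 1]
    - [0, 0, 0, 0, 0, 0, 1]
    - [0, 0, 0, 0, 0, 0, 1]

```text
time_s: 59.05
position: [0.5923, -0.0584, 0.0831]
tcp_rot: [[0.171, 0.985, -0.0], [0.985, -0.171, -0.002], [-0.002, 0.0, -1.0]]
force: [-0.6, 0.2, 0.1]
opening: 0.002
```

Emit:
send_rows:
  moves:
    - [0, 0.1, 0, 0, 0, 0, 1]
    - [0, 0, 0, 0, 0, 0, 1]
    - [0, 0, 0, 0, 0, 0, 1]

```text
time_s: 59.42
position: [0.5945, -0.0587, 0.0831]
tcp_rot: [[0.171, 0.985, -0.001], [0.985, -0.171, -0.002], [-0.002, -0.001, -1.0]]
force: [-1.0, 0.4, 0.7]
opening: 0.007
```

Emit:
send_rows:
  moves:
    - [0, 0.1, 0, 0, 0, 0, 1]
    - [0, 0, 0, 0, 0, 0, 1]
    - [0, 0, 0, 0, 0, 0, 1]

```text
time_s: 59.8
position: [0.5945, -0.0586, 0.0829]
tcp_rot: [[0.171, 0.985, -0.006], [0.985, -0.171, -0.0], [-0.002, -0.006, -1.0]]
force: [-6.3, -0.4, 4.1]
opening: 0.004
```

Emit:
send_rows:
  moves:
    - [0, 0.1, 0, 0, 0, 0, 1]
    - [0, 0, 0, 0, 0, 0, 1]
    - [0, 0, 0, 0, 0, 0, 1]

```text
time_s: 60.18
position: [0.5945, -0.0585, 0.0827]
tcp_rot: [[0.171, 0.985, -0.012], [0.985, -0.171, 0.001], [-0.001, -0.012, -1.0]]
force: [-10.1, 0.5, 6.6]
opening: 0.006
```

Emit:
send_rows:
  moves:
    - [0, -0.4, 0, 0, 0, 0, 1]
    - [0, -0.5, 0, 0, 0, 0, 1]
    - [0, 0, -1, 0, 0, 0, 1]
    - [0, 0, -1, 0, 0, 0, 1]
    - [0, 0, -1, 0, 0, 0, 1]
    - [0, 0, -1, 0, 0, 0, 1]
    - [1, 0, 0, 0, 0, 0, 1]
    - [1, 0, 0, 0, 0, 0, 1]
    - [1, -0.5, 0, 0, 0, 0, 1]
    - [1, -0.5, 0, 0, 0, 0, 1]
    - [1, -0.5, 0, 0, 0, 0, 1]
    - [1, -0.5, 0, 0, 0, 0, 1]

```text
time_s: 61.68
position: [0.5539, 0.1015, 0.183]
tcp_rot: [[0.172, 0.985, 0.001], [0.985, -0.172, -0.002], [-0.001, 0.002, -1.0]]
force: [0.2, 0.5, -0.3]
opening: 0.003
```

Emit:
send_rows:
  moves:
    - [1, 0, 0, 0, 0, 0, 1]
    - [1, 0, 0, 0, 0, 0, 1]
    - [1, 0, 0, 0, 0, 0, 1]
    - [0.5, 0, 0, 0, 0, 0, 1]
    - [0, 0, 0, 0, 0, 0, 1]
    - [0, 0, 0, 0, 0, 0, 1]

```text
time_s: 62.42
position: [0.5688, 0.1862, 0.1826]
tcp_rot: [[0.172, 0.985, -0.001], [0.985, -0.172, -0.002], [-0.002, -0.0, -1.0]]
force: [-0.3, -0.2, 0.1]
opening: 0.003
```

```bash
cat > fin.py <<'E'
from h import *
from f import *
from t import stand
a=np.radians(-9.84); R=np.array([[np.cos(a),-np.sin(a)],[np.sin(a),np.cos(a)]]); o=np.array([648.4,-174.8])
for n in ['top','side']:
    c=cap(n); save(c,n+'F.png',(230,120,430,290),4); w=cloud(c)
    rect(sel(w,.55,.68,-.12,-.03,.097,.106),n+' knob')
    rect(sel(w,.60,.67,-.30,-.22,.086,.093),n+' sq')
    rect(sel(w,.60,.69,-.22,-.15,.086,.093),n+' rd')
    P=w.reshape(-1,3)*1000; q=(P[:,:2]-o)@R
    m=(abs(q[:,0])<18)&(q[:,1]>94)&(q[:,1]<185)&(P[:,2]>72)
    print(n,'handle/collar',np.percentile(np.c_[q[m],P[m,2]],[2,50,98],axis=0).round(1).tolist(),m.sum())
    k=m&(P[:,2]>79)&(q[:,1]>105); print(n,'handle top',np.percentile(np.c_[q[k],P[k,2]],[1,50,99],axis=0).round(1).tolist())
    k=sel(w,.55,.68,-.12,-.03,.097,.106)*1000; print('knob stand',((np.median(k[:,:2],0)-o)@R).round(1))
E
python3 fin.py; python3 t.py s 0 0 0 0 | head -1
```

```text
top knob n 47 c 611.5 -61.5 size 14.8 12.8 ang 1.4 z 101.0 mean [610.8 -61.6]
top sq n 217 c 633.8 -259.8 size 24.0 40.6 ang 80.3 z 89.6 mean [ 633.4 -259.6]
top rd n 213 c 645.9 -191.3 size 23.8 40.3 ang 79.6 z 89.7 mean [ 645.6 -191.3]
top handle/collar [[-14.8, 96.0, 72.4], [-1.3, 137.6, 78.8], [9.3, 174.0, 84.4]] 299
top handle top [[-7.5, 119.9, 79.1], [-0.9, 147.2, 80.3], [7.7, 175.5, 82.6]]
knob stand [-56.8 105.1]
side knob n 0 c 0.0 0.0 size 0.0 0.0 ang 0.0 z nan mean [nan nan]
side sq n 14 c 648.9 -260.4 size 4.8 20.4 ang 4.3 z 87.5 mean [ 648.6 -259.1]
side rd n 104 c 643.8 -190.3 size 28.2 40.4 ang 80.8 z 87.5 mean [ 646.1 -189.1]
side handle/collar [[-13.2, 95.6, 72.8], [-2.7, 142.2, 77.7], [7.1, 177.1, 81.9]] 135
side handle top [[-8.5, 135.4, 79.0], [-5.3, 151.0, 79.2], [3.8, 161.6, 79.7]]
knob stand [nan nan]
target 648.4 -174.8 0.0 now [568.9 186.  182.7] yaw -9.93 tiltz [-0.0005 -0.002 ] open 0.002141621181947661 F [-0.8 -0.   0.1] j [ 7.5 30.9 88.3 -0.1 60.9 17.5] t 62.525
  return _methods._mean(a, axis=axis, dtype=dtype,
  ret = ret.dtype.type(ret / rcount)
f.py:8: RuntimeWarning: Mean of empty slice.
  print(name,'n',len(P),'c',round(cx,1),round(cy,1),'size',round(a,1),round(b,1),'ang',round(th,1),'z',round(np.median(P[:,2])*1000,1),'mean',np.round(P[:,:2].mean(0)*1000,1))
  ret = um.true_divide(
```

View pics/topF.png

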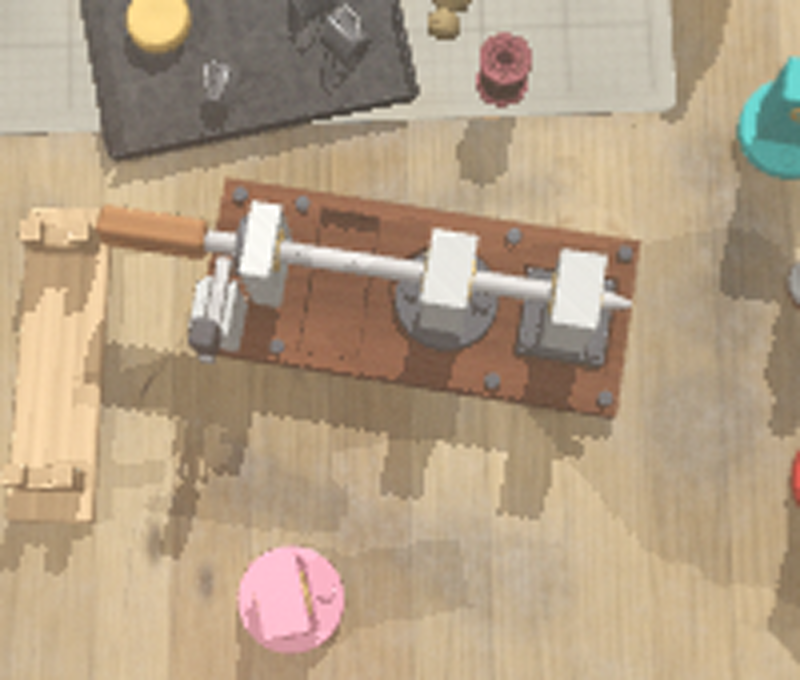

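View pics/sideF.png

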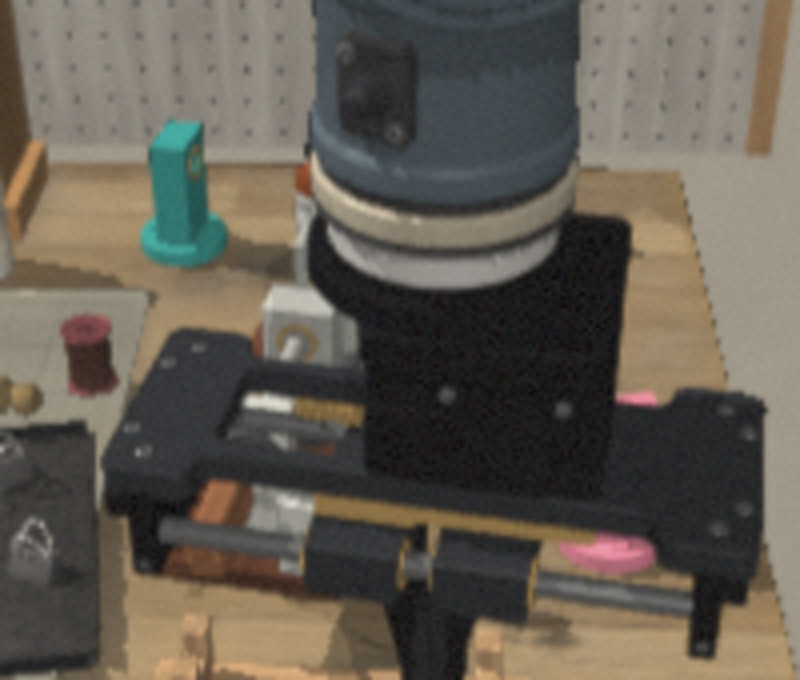

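```bash
python3 -c "
from rig import bot,status
print(status.read_state()['time_s']); print(bot.hand_in())"
```

```text
62.525
the job is handed in; nothing more can be done
None
```

I set up the spindle stand in the order asked and handed it in at about 62.5 s of the 192 s allowed.

**Steps:**
1. I drew the keeper back to its stop.
2. I seated the square and round blocks in their own pockets. There was no rectangular block on the bench.
3. I threaded the spindle through the fixed bearing and both blocks until the collar met the bearing. Contact force was about 10 N, with the grip at the expected 135 mm along the stand.
4. I pushed the keeper in to its stop and moved the arm clear.

**Last checks (top camera):**
- **Block tops:** they read 89.6 and 89.7 mm high against 90 expected, and both lie in line with the bearing.
- **Spindle handle:** its middle is 147.2 mm along the stand, against 147 expected when fully home.
- **Keeper:** it travelled about 31–32 mm against 32 nominal. It met a firm stop at both ends.
- **Bystanders:** the arm never came near the reel, the bottle or the coloured look-alikes. The reel and the pink block stand as before in the last picture. I did not measure any of them at the end, and the bottle and red block were mostly out of view.

The arm hid the knob from the side camera in the final picture, so the keeper's last position rests on the top camera and the felt stop. The side camera's depth also reads about 2 mm low, so I relied on the top camera throughout.

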